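# Flip the wet coaster onto the drip grille

### The job

The square coaster is wet underneath: with the turner's front edge under its rim, push the coaster flat along the counter until it is up against the side of the drip grille, then with a turn of the wrist that tips the blade steeply up flip it over onto the grille, so that it lies flat on it, cork side up. Then stand the turner on the bare counter, blade flat, and let go. Never touch the coaster with the gripper or arm, and leave the other things on the bar where they are.

Things in the scene. Friction and masses are not known exactly. Their poses are not given: they have to be found in the camera images.
- coaster: Loose grey square coaster, about 0.15 kg: slab 100x100x7 mm on a cork pad 72x72x5 mm, so its rim overhangs the pad by 14 mm all round, 5 mm over the counter. Starts cork down, 20 to 60 mm off the grille's long side on the robot's right, roughly parallel to it. Origin: centre of the pad's underside; z from cork to bare face (down once flipped); x roughly towards the grille.
- drip_grille: Black drip tray with a slotted grille on top, 94x218 mm, 18 mm high, fixed to the counter. Origin: centre of its underside; x across it (47 mm to each long side), y along it, z up. x points roughly along world +y; the coaster lies on its -x side (the robot's right).
- turner: Loose short turner (spatula), 0.15 kg: steel blade 80x62x2.5 mm, neck, black handle 105 mm long, 18 wide, 22 thick, rising from the blade at 40 degrees. Stands on its blade by itself. Origin: centre of the blade's underside; x along the blade to its front edge (40 mm away), z up from the blade. At the start x points roughly to the robot's left, towards the coaster.
- turner_grip (a point): Middle of the turner's handle, at (-117.5, 0, 74.6) mm in the turner's frame; the handle's 18 mm width lies along the turner's y. Grip it here from above.
- turner_edge (a point): Middle of the blade's straight front edge, at (40, 0, 1.25) mm in the turner's frame.
- tamper: Bystander: coffee tamper with a black handle, 58 mm wide, 82 mm high, loose; origin under its centre.
- mug: Bystander: small green and white mug, 65 x 91 x 55 mm, loose; origin under its centre.
- jigger: Bystander: steel hourglass jigger, 44 mm wide, 74 mm high, loose; origin under its centre.
- pitcher: Bystander: steel milk pitcher, 69 x 98 x 80 mm, loose; origin under its centre.
- tea_glass: Bystander: small clear glass, 62 mm wide, 63 mm high, loose; origin under its centre.
- timer: Bystander: round kitchen timer, 62 mm wide, 38 mm high, loose; origin under its centre.

How it is judged:
On the way, in this order (a step that is already met when the one before it is completed fails the run):
1. the turner is held and has been moved by the fingers (contact force between the fingers and turner above 2 N and distance of turner from where it was at the start of the episode above 0.02 m), for 0.1 s.
2. the coaster, still flat on the counter and pushed by the turner, is up against the side of the grille (its near side within about 9 mm) (x of coaster in the frame of drip_grille above -0.106 m and angle between coaster's own z axis and vertical below 0.25 rad and contact force between turner and coaster above 0.02 N).
3. the coaster is tipped up past 55 degrees, borne by the turner's blade, which is itself tipped up more than 25 degrees (angle between coaster's own z axis and vertical above 0.96 rad and angle between turner's own z axis and vertical above 0.44 rad and contact force between turner and coaster above 0.02 N).
At the end, for the whole second after the job is handed in: The coaster lies flat (within 6 degrees) and still on top of the drip grille with its cork up, its centre over the grille; the turner stands released on the bare counter with its blade flat, away from the coaster (angle between coaster's own z axis and vertical above 3.04 rad and z of coaster in the frame of drip_grille between 0.024 and 0.036 m and x of coaster in the frame of drip_grille between -0.045 and 0.045 m and y of coaster in the frame of drip_grille between -0.1 and 0.1 m and linear speed of each of coaster, turner below 0.02 m/s and angle between turner's own z axis and vertical below 0.1 rad and height (world z) of turner between -0.01 and 0.006 m and contact force between turner and coaster below 0.05 N); the robot touches nothing.
It fails at once if the gripper or the arm touches the coaster (contact force between any of the fingers, the arm and coaster above 0.3 N).
It fails at once if a bystander is moved by more than 25 mm (distance of any of tamper, mug, jigger, pitcher, tea_glass, timer from where it was at the start of the episode above 0.025 m).
It also fails if it takes over 51 s, if anything falls off the work surface, if the arm or the gripper's body presses on something with over 40 N, if the wrist force passes 120 N, or if a joint passes its speed limit or range.

### The arm

A 6-joint arm with a two-finger parallel gripper is mounted at the origin on a cart in front of the work surface, level with it; the furniture and walls round the work are solid. World frame = base frame: x ahead of the robot, y to its left, z up, the work surface at z = 0. Lengths are in m, angles in rad, forces in N, time in s.
With the tool pointing down it reaches from about 0.375 to 0.975 m from the base axis. Payload 3.8 kg.
Tool frame: the origin (TCP) lies on the centre line of the jaws, within the pads' length; the fingertips stand 25 mm ahead of it and the grasp point (between the pads) lies 6 mm ahead of it; z points along the fingers, y is the direction in which the jaws open and shut (so a half turn about z gives the same grasp; the last joint's range is limited). The gripper opens to 85 mm and grips with 20 to 120 N. Pads are 22 mm wide; open, the fingers measure 114 mm over their backs; the gripper's body (76 mm by 85 mm) begins 54 mm behind the grasp point. The pads swing forward as they close: fully open they stand 13 mm farther back than shut.
Start: joints at [1.296, 0.264, 1.604, -0, 1.274, -0.037], TCP at [0.159, 0.656, 0.226] pointing down, gripper open.
Joint ranges: [-2.63, 2.63], [-0.94, 2.18], [0.31, 2.57], [-1.31, 4.45], [0, 2.66], [-2.55, 2.55]. Speed limits (rad/s): [2.57, 2.57, 3.14, 3.14, 3.14, 3.14].

### API

Orientations are given as a rotation vector (axis times angle).
In Python, from workcell import bot gives the robot as it stands.
- The arm moves only by the tool servo_tool, never from a script. Its argument "moves" is a list of rows, each a list of 3 entries, a list of its own where there are three numbers: the closure in counts, from 0 (fully open) to 255 (shut), then the shift along the tool's x, y, z in m, then the turn about the tool's z in rad. A call has exactly 8 rows; each row shifts and turns the pose as measured when the row begins, along the tool's axes as they then stand; what a row does not reach is not made up. A row lasts 1/12 s, in which the tool goes at most 41.7 mm and 7.16 degrees, less where a joint would pass 70% of its speed; a pose out of reach is approached as far as the arm can. A call is refused whole if a number of a shift passes 0.0417 or a number of a turn 0.125, either way. A call with a gripper value outside its range is refused whole. The fingers move at their own pace and stop on an object; "newtons" is the grip in N (left out, the last holds). Time passes only in rows, so rows that do not move let the fingers close, or fill a call up. It gives the time, the measured TCP pose, the force and the opening at its end, in the units of the state.
- bot.read_state(): the state, without advancing time (a new reading comes with each control period).
- bot.read_camera(name): name is "side" or "top" or "wrist"; returns a dict with "pixels" (400x640x3 uint8, red, green, blue), "depth" (400x640 float32, m along the optical axis (not along the pixel's ray), 0 where there is no reading), "intrinsics" (3x3 intrinsics, pixels), "R" (3x3) and "t" (3): a world point X has camera coordinates R X + t. Camera axes: x right, y down, z forward; pixel columns grow to the right and rows downward; lengths in m; the calibration is good to about 2 mm. A picture is of the moment at which its call begins.
- bot.finish_job(): hands the job in, once; it reports no verdict.
The state is a dict: "time": time; "q": joint angles; "joint_vel": joint speeds; "joint_torque": joint torques, N m; "tool_pos": TCP position; "tcp_rot": TCP orientation; "wrist_force": force on the tool from outside, world axes, zero at the start; "torque": the same for the moment, N m; "width": opening from 0.0 (shut) to 1.0 (fully open).
Only numpy, scipy, OpenCV 4.12 (cv2) and the standard library are available. Lean on these libraries where they do the work, as an engineer would, in place of code of your own. Each camera call takes 0.05 s, during which the arm holds its last target.

## Working session

There is one attempt and no reset: what is moved stays moved. The work goes in short steps, Python scripts to look and compute and a tool call to move; the robot and the scene stay as the last step left them, time stands still between calls to the robot, and variables do not carry over. Pictures are saved under pics/ and viewed, and the job is handed in when it is done.

Besides the shell and the picture viewer there is one more tool, called after "Request:" by a JSON object that holds its "name" and its "arguments", one argument or row to a line. servo_tool: Moves the arm, as the interface text tells. Its arguments: {"type":"object","properties":{"moves":{"type":"array","items":{"type":"array"}},"newtons":{"type":"number"}},"required":["moves"]}

```bash
ls; mkdir -p pics; python3 - <<'E'
from workcell import bot
import cv2,numpy as np,pickle
s=bot.read_state();print(s)
for n in ["side","top","wrist"]:
    c=bot.read_camera(n); pickle.dump(c,open(f"pics/{n}0.pkl","wb"))
    cv2.imwrite(f"pics/{n}0.png",c["pixels"][:,:,::-1]); print(n,c["intrinsics"].tolist(),(-c["R"].T@c["t"]).round(3),c["R"].round(3).tolist())
E
```

```text
pics
{'time': 0.0, 'q': array([ 1.29607265e+00,  2.64775978e-01,  1.60542958e+00,  1.46523865e-05,
        1.27370678e+00, -3.69136219e-02]), 'joint_vel': array([ 0.00140939, -0.00155269, -0.00121927,  0.00092222, -0.00087308,
        0.00074496]), 'joint_torque': array([-2.36427732e-03, -5.15111947e+01, -3.67303169e+01, -2.65163389e-04,
        1.31041548e-02, -1.99237047e-05]), 'tool_pos': array([0.15880877, 0.65525573, 0.22471667]), 'tcp_rot': array([-0.37263367, -3.11903622,  0.00359576]), 'wrist_force': array([-0.06463523,  0.7139266 ,  0.11484379]), 'torque': array([0.0366017 , 0.02820652, 0.00644274]), 'width': 0.9950727774977831}
side [[443.826023163419, 0.0, 317.5087584269284], [0.0, 443.826023163419, 193.99355324900787], [0.0, 0.0, 1.0]] [ 0.425 -0.761  1.223] [[0.989, -0.144, 0.014], [-0.111, -0.822, -0.559], [0.092, 0.551, -0.829]]
top [[364.88176497941254, 0.0, 320.1375019274163], [0.0, 364.88176497941254, 201.27595448486906], [0.0, 0.0, 1.0]] [0.334 0.011 1.131] [[-0.021, -1.0, 0.02], [-0.983, 0.017, -0.183], [0.183, -0.023, -0.983]]
wrist [[304.5461729260581, 0.0, 319.53704380296585], [0.0, 304.5461729260581, 200.46123362154344], [0.0, 0.0, 1.0]] [0.094 0.671 0.373] [[0.235, 0.972, -0.002], [0.938, -0.227, 0.263], [0.255, -0.064, -0.965]]
```

View pics/top0.png

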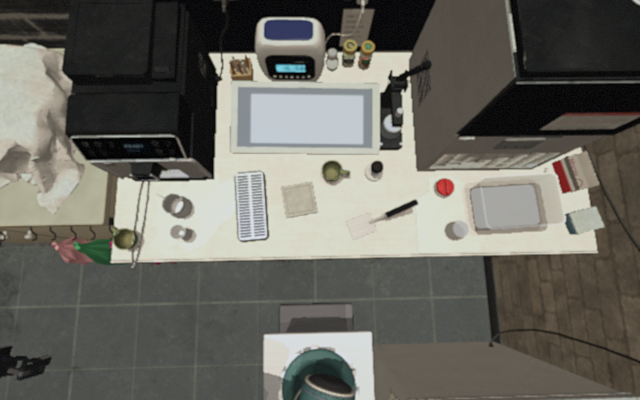

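View pics/side0.png

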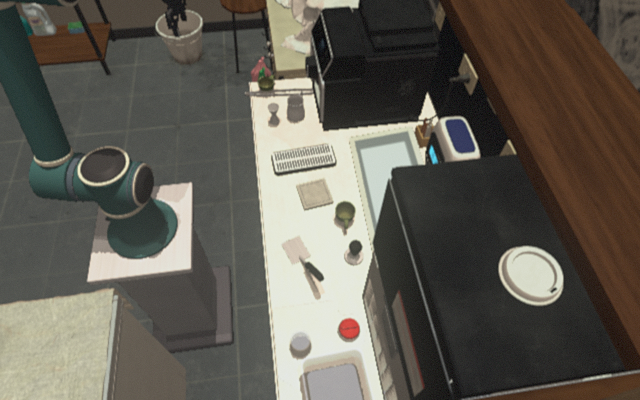

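View pics/wrist0.png

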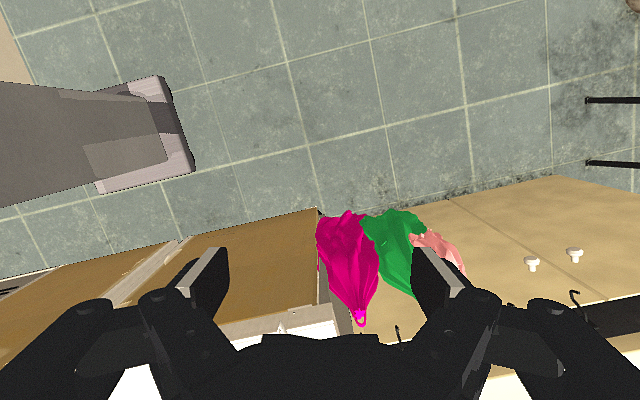

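The top view shows the grille at (251,205), the coaster at (299,199), the turner blade at (362,224) and its handle at (402,210). The mug and tamper are at (333,172) and (375,170). I'll enlarge these for measuring.

```bash
python3 - <<'E'
import cv2,pickle
c=pickle.load(open("pics/top0.pkl","rb"));im=c["pixels"][:,:,::-1]
cv2.imwrite("pics/t1.png",cv2.resize(im[150:250,225:425],None,fx=4,fy=4,interpolation=cv2.INTER_CUBIC))
c=pickle.load(open("pics/side0.pkl","rb"));im=c["pixels"][:,:,::-1]
cv2.imwrite("pics/s1.png",cv2.resize(im[135:305,260:380],None,fx=3.5,fy=3.5,interpolation=cv2.INTER_CUBIC))
E
```

```text
(no output)
```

View pics/t1.png

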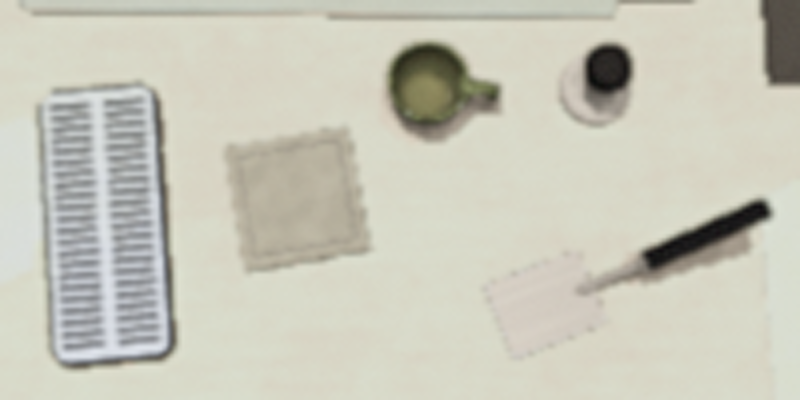

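View pics/s1.png

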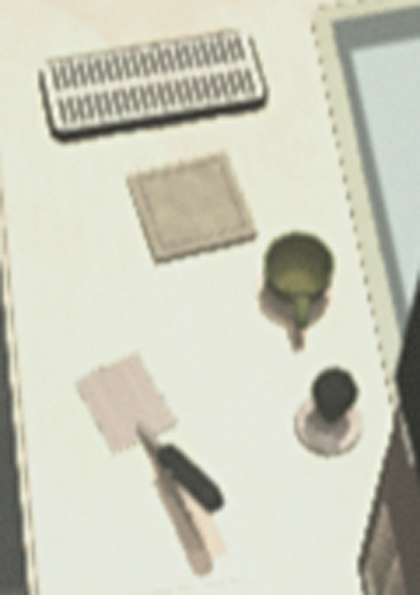

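```bash
cat > h.py <<'E'
import numpy as np,cv2,pickle
def ray(c,u,v,z):
    K=c["intrinsics"];R=c["R"];t=c["t"]
    d=R.T@np.linalg.inv(K)@np.array([u,v,1.]);o=-R.T@t
    return o+d*(z-o[2])/d[2]
def proj(c,X):
    p=c["R"]@np.asarray(X)+c["t"];p=c["intrinsics"]@p;return p[:2]/p[2]
E
python3 - <<'E'
from h import *
c=pickle.load(open("pics/top0.pkl","rb"))
def P(l,z,off=(225,150),s=4,c=c): return np.array([ray(c,off[0]+(a+.5)/s-.5,off[1]+(b+.5)/s-.5,z) for a,b in l])
s=pickle.load(open("pics/side0.pkl","rb"))
for n,l,z,ls in [("coaster",[(225,148),(348,128),(371,247),(247,271)],.012,[(160,263),(257,234),(226,152),(128,178)]),("grille",[(42,88),(157,84),(174,355),(55,365)],.018,None),("blade",[(485,288),(578,254),(607,322),(519,357)],.0025,[(77,392),(135,353),(177,423),(122,452)]),("tamper",[(597,88)],.01,None),("mug",[(428,85)],.05,None)]:
    p=P(l,z);print(n,p[:,:2].round(4).tolist(),p.mean(0).round(4))
    if len(l)>1: print("  sides",[round(float(np.linalg.norm(p[i]-p[(i+1)%4])),4) for i in range(4)],"dirs",[round(float(np.degrees(np.arctan2(*(p[(i+1)%4]-p[i])[[1,0]]))),1) for i in range(4)])
    if ls:
        q=P(ls,z,(260,135),3.5,s);print("  side cam",q[:,:2].round(4).tolist(),q.mean(0).round(4),[round(float(np.linalg.norm(q[i]-q[(i+1)%4])),4) for i in range(4)],[round(float(np.degrees(np.arctan2(*(q[(i+1)%4]-q[i])[[1,0]]))),1) for i in range(4)])
# depth cloud of handle
d=c["depth"];K=c["intrinsics"];vs,us=np.mgrid[195:222,375:425]
z=d[vs,us];pts=np.stack([(us-K[0,2])/K[0,0]*z,(vs-K[1,2])/K[1,1]*z,z],-1).reshape(-1,3)
w=(pts-c["t"])@c["R"];w=w[w[:,2]>.015];print(len(w));o=np.argsort(-w[:,1]);print(w[o][::12].round(3).tolist())
E
```

```text
coaster [[0.5912, 0.1074], [0.6058, 0.0107], [0.5106, -0.0056], [0.4935, 0.0906]] [0.5503 0.0508 0.012 ]
  sides [0.0978, 0.0966, 0.0976, 0.0991] dirs [-81.4, -170.3, 100.1, 9.8]
  side cam [[0.5125, -0.0113], [0.606, 0.008], [0.5918, 0.105], [0.4946, 0.0873]] [0.5512 0.0473 0.012 ] [0.0955, 0.0981, 0.0988, 0.1002] [11.7, 98.3, -169.6, -79.7]
grille [[0.6404, 0.2501], [0.6422, 0.1602], [0.4293, 0.1457], [0.4234, 0.2355]] [0.5338 0.1979 0.018 ]
  sides [0.0899, 0.2134, 0.09, 0.2174] dirs [-88.8, -176.1, 93.7, 3.8]
blade [[0.4782, -0.094], [0.5037, -0.1679], [0.4499, -0.1881], [0.424, -0.1185]] [ 0.4639 -0.1421  0.0025]
  sides [0.0782, 0.0575, 0.0742, 0.0595] dirs [-71.0, -159.4, 110.4, 24.4]
  side cam [[0.424, -0.1276], [0.479, -0.096], [0.5067, -0.1693], [0.4564, -0.19]] [ 0.4665 -0.1457  0.0025] [0.0634, 0.0784, 0.0544, 0.0703] [29.9, -69.2, -157.7, 117.5]
tamper [[0.6358, -0.1879]] [ 0.6358 -0.1879  0.01  ]
mug [[0.6294, -0.0511]] [ 0.6294 -0.0511  0.05  ]
256
[[0.334, 0.011, 1.131], [0.485, -0.192, 0.022], [0.484, -0.202, 0.031], [0.485, -0.21, 0.04], [0.496, -0.214, 0.05], [0.486, -0.218, 0.056], [0.491, -0.224, 0.062], [0.49, -0.229, 0.067], [0.504, -0.233, 0.075], [0.498, -0.237, 0.07], [0.497, -0.241, 0.079], [0.505, -0.246, 0.084], [0.502, -0.249, 0.083], [0.504, -0.254, 0.087], [0.511, -0.258, 0.097], [0.501, -0.262, 0.09], [0.505, -0.266, 0.098], [0.516, -0.271, 0.105], [0.504, -0.274, 0.089], [0.507, -0.279, 0.105], [0.514, -0.283, 0.112], [0.518, -0.291, 0.106]]
```

```bash
cat >> h.py <<'E'
from scipy.spatial.transform import Rotation as Ro
def show(s=None):
    if s is None:
        from workcell import bot; s=bot.read_state()
    R=Ro.from_rotvec(s["tcp_rot"]).as_matrix()
    print("t",round(s["time"],2),"p",s["tool_pos"].round(4),"x",R[:,0].round(3),"y",R[:,1].round(3),"z",R[:,2].round(3),"xdir",round(np.degrees(np.arctan2(R[1,0],R[0,0])),1),"w",round(s["width"],3),"F",s["wrist_force"].round(1),"q",np.round(s["q"],2))
    return np.array(s["tool_pos"]),R
E
python3 -c "
from h import *
p,R=show()
for T in [(.502,-.254,.16),(.35,.4,.2)]: print(R.T@(np.array(T)-p))"
```

```text
t 0.15 p [0.1589 0.6554 0.225 ] x [-0.972  0.236  0.   ] y [ 0.236  0.972 -0.002] z [-0.001 -0.002 -1.   ] xdir 166.4 w 1.002 F [0.4 0.1 0.5] q [ 1.3   0.26  1.61 -0.    1.27 -0.04]
[-0.5477617  -0.80283453  0.06645932]
[-0.24594514 -0.20313645  0.02536209]
```

```bash
cat >> h.py <<'E'
def plan(T,yaw=None,n=8,step=.041):
    """rows toward target T (world TCP) and tool-x direction yaw (deg)"""
    p,R=show(); T=np.array(T,float); rows=[]
    for i in range(n):
        cur=np.degrees(np.arctan2(R[1,0],R[0,0])); a=0
        if yaw is not None:
            e=-np.radians((yaw-cur+180)%360-180); a=float(np.clip(e,-.12,.12))
        d=T-p; L=np.linalg.norm(d); d=d*min(1,step/max(L,1e-9))
        s=np.round(R.T@d,3 if L>.01 else 4); a=round(a,3)
        rows.append([s.tolist(),a]); p=p+R@s; R=R@Ro.from_rotvec([0,0,a]).as_matrix()
    print(" ".join(f"[G,{r[0]},{r[1]}]," for r in rows)); print("end",p.round(4))
E
python3 -c "
from h import *
plan((.48,.30,.2),109)"
```

```text
t 0.15 p [0.1589 0.6554 0.225 ] x [-0.972  0.236  0.   ] y [ 0.236  0.972 -0.002] z [-0.001 -0.002 -1.   ] xdir 166.4 w 1.002 F [0.4 0.1 0.5] q [ 1.3   0.26  1.61 -0.    1.27 -0.04]
[G,[-0.034, -0.023, 0.002],0.12], [G,[-0.036, -0.019, 0.002],0.12], [G,[-0.038, -0.014, 0.002],0.12], [G,[-0.04, -0.01, 0.002],0.12], [G,[-0.041, -0.005, 0.002],0.12], [G,[-0.041, 0.0, 0.002],0.12], [G,[-0.041, 0.005, 0.002],0.12], [G,[-0.04, 0.01, 0.002],0.12],
end [0.3787 0.4116 0.2093]
```

Request:
{"name": "servo_tool", "arguments": {
  "moves": [
    [120, [-0.034, -0.023, 0.002], 0.12],
    [120, [-0.036, -0.019, 0.002], 0.12],
    [120, [-0.038, -0.014, 0.002], 0.12],
    [120, [-0.04, -0.01, 0.002], 0.12],
    [120, [-0.041, -0.005, 0.002], 0.12],
    [120, [-0.041, 0.0, 0.002], 0.12],
    [120, [-0.041, 0.005, 0.002], 0.12],
    [120, [-0.04, 0.01, 0.002], 0.12]
  ],
  "newtons": 20
}}

```text
time: 0.82
tool_pos: [0.3727, 0.4086, 0.2045]
tcp_rot: [-1.805, -2.568, 0.005]
wrist_force: [0.9, 0.8, -0.0]
width: 0.528
```

```bash
python3 -c "
from h import *
plan((.502,-.254,.2),109)"
```

```text
t 0.82 p [0.3727 0.4086 0.2045] x [-0.339  0.941  0.   ] y [ 0.941  0.339 -0.004] z [-0.004 -0.001 -1.   ] xdir 109.8 w 0.528 F [ 0.9  0.8 -0. ] q [0.79 0.05 1.89 0.   1.21 0.44]
[G,[-0.041, -0.006, 0.0],0.014], [G,[-0.041, -0.006, 0.0],-0.0], [G,[-0.041, -0.006, 0.0],-0.0], [G,[-0.041, -0.006, 0.0],-0.0], [G,[-0.041, -0.006, 0.0],-0.0], [G,[-0.041, -0.006, 0.0],-0.0], [G,[-0.041, -0.006, 0.0],-0.0], [G,[-0.041, -0.006, 0.001],-0.0],
end [0.4346 0.0829 0.2037]
```

Request:
{"name": "servo_tool", "arguments": {
  "moves": [
    [120, [-0.041, -0.003, 0.0], 0.014],
    [120, [-0.041, -0.003, 0.0], 0],
    [120, [-0.041, -0.003, 0.0], 0],
    [120, [-0.041, -0.003, 0.0], 0],
    [120, [-0.041, -0.003, 0.0], 0],
    [120, [-0.041, -0.006, 0.0], 0],
    [120, [-0.041, -0.006, 0.0], 0],
    [120, [-0.041, -0.006, 0.0], 0]
  ]
}}

```text
time: 1.48
tool_pos: [0.4473, 0.0842, 0.2028]
tcp_rot: [-1.832, -2.551, 0.005]
wrist_force: [0.6, 0.1, -0.3]
width: 0.528
```

```bash
python3 -c "
from h import *
plan((.502,-.254,.18),109)"
```

```text
t 1.48 p [0.4473 0.0842 0.2028] x [-0.32   0.948 -0.001] y [ 0.948  0.32  -0.003] z [-0.003 -0.002 -1.   ] xdir 108.6 w 0.528 F [ 0.6  0.1 -0.3] q [ 0.13 -0.14  2.08 -0.    1.21 -0.19]
[G,[-0.04, -0.007, 0.003],-0.006], [G,[-0.04, -0.007, 0.003],-0.0], [G,[-0.04, -0.007, 0.003],-0.0], [G,[-0.04, -0.007, 0.003],-0.0], [G,[-0.04, -0.007, 0.003],-0.0], [G,[-0.04, -0.007, 0.002],-0.0], [G,[-0.04, -0.007, 0.003],-0.0], [G,[-0.04, -0.006, 0.002],-0.0],
end [ 0.4991 -0.2363  0.1813]
```

Request:
{"name": "servo_tool", "arguments": {
  "moves": [
    [120, [-0.04, -0.007, 0.003], 0],
    [120, [-0.04, -0.007, 0.003], 0],
    [120, [-0.04, -0.007, 0.003], 0],
    [120, [-0.04, -0.007, 0.003], 0],
    [120, [-0.04, -0.007, 0.003], 0],
    [120, [-0.04, -0.007, 0.002], 0],
    [120, [-0.04, -0.007, 0.003], 0],
    [120, [-0.04, -0.007, 0.002], 0]
  ]
}}

```text
time: 2.15
tool_pos: [0.4931, -0.2453, 0.1815]
tcp_rot: [1.833, 2.549, -0.001]
wrist_force: [1.0, 0.7, 0.0]
width: 0.528
```

```bash
python3 - <<'E'
from h import *
from workcell import bot
show()
for n in ["wrist","top"]:
    c=bot.read_camera(n);pickle.dump(c,open(f"pics/{n}2.pkl","wb"));cv2.imwrite(f"pics/{n}2.png",c["pixels"][:,:,::-1])
E
```

```text
t 2.15 p [ 0.4931 -0.2453  0.1815] x [-0.318  0.948 -0.002] y [0.948 0.318 0.001] z [ 0.001 -0.001 -1.   ] xdir 108.5 w 0.528 F [1.  0.7 0. ] q [-0.51  0.06  1.92 -0.    1.16 -0.83]
```

View pics/wrist2.png

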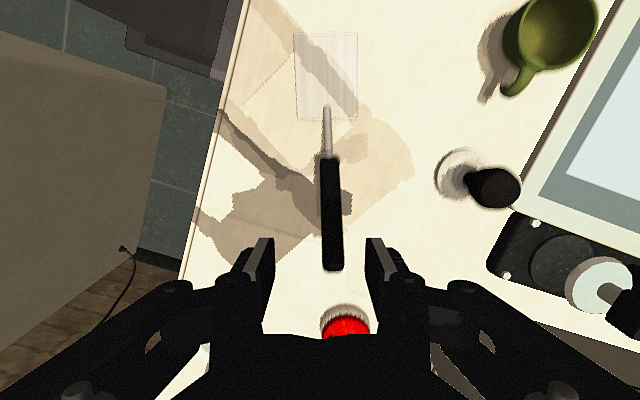

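The wrist picture shows the blade with corners at (293,32), (357,35), (358,118) and (297,120). The handle runs from (328,155) to (333,268), between the jaws. I'll measure from this.

```bash
python3 - <<'E'
from h import *
c=pickle.load(open("pics/wrist2.pkl","rb"))
q=np.array([ray(c,u,v,.0025)[:2] for u,v in [(293,32),(357,35),(358,118),(297,120)]]);print(q.round(4).tolist(),q.mean(0),[np.linalg.norm(q[i]-q[(i+1)%4]).round(4) for i in range(4)])
for i,j in [(3,0),(2,1)]: print(np.degrees(np.arctan2(*(q[j]-q[i])[::-1])))
# handle top face axis from depth
d=c["depth"];K=c["intrinsics"]
L=[]
for v in range(160,268,12):
    us=np.arange(300,365);px=c["pixels"][v,us].max(1)<60
    z=d[v,us]; Pc=np.stack([(us-K[0,2])/K[0,0]*z,(v-K[1,2])/K[1,1]*z,z],-1);W=(Pc-c["t"])@c["R"]
    m=px&(W[:,2]>.03); L.append(W[m].mean(0)); print(v,us[m].min(),us[m].max(),W[m].mean(0).round(4))
# model check
th=np.radians(109);cen=np.array([.464,-.143])
E
```

```text
[[0.4225, -0.1153], [0.4822, -0.098], [0.5103, -0.1705], [0.4509, -0.1926]] [ 0.46646521 -0.14408489] [np.float64(0.0621), np.float64(0.0778), np.float64(0.0634), np.float64(0.0824)]
110.13184518223629
111.18731989156105
160 320 336 [ 0.4912 -0.2153  0.0555]
172 320 338 [ 0.4949 -0.2242  0.0633]
184 321 339 [ 0.4985 -0.2326  0.0711]
196 321 340 [ 0.5015 -0.2409  0.0784]
208 321 340 [ 0.5041 -0.2491  0.0854]
220 322 341 [ 0.5073 -0.2566  0.0926]
232 322 342 [ 0.51   -0.2641  0.0994]
244 322 342 [ 0.5124 -0.2715  0.1055]
256 322 343 [ 0.5149 -0.2784  0.1119]
```

Request:
{"name": "servo_tool", "arguments": {
  "moves": [
    [120, [-0.01, 0.005, 0.0], -0.02],
    [120, [-0.009, 0.0055, 0.02], -0.015],
    [120, [0, 0.0, 0.03], 0],
    [120, [0, 0, 0.028], 0],
    [120, [0, 0, 0.012], 0],
    [120, [0, 0, 0.003], 0],
    [120, [0, 0, 0.001], 0],
    [120, [0, 0, 0], 0]
  ]
}}

```text
time: 2.92
tool_pos: [0.5106, -0.2636, 0.0854]
tcp_rot: [1.798, 2.573, -0.001]
wrist_force: [0.1, -1.7, 0.8]
width: 0.53
```

```bash
python3 - <<'E'
from h import *
plan((.509,-.260,.088),110.5,3)
E
```

```text
t 2.92 p [ 0.5106 -0.2636  0.0854] x [-0.344  0.939 -0.003] y [0.939 0.344 0.001] z [ 0.002 -0.002 -1.   ] xdir 110.1 w 0.53 F [ 0.1 -1.7  0.8] q [-0.52  0.2   1.96 -0.    0.98 -0.87]
[G,[0.0039, -0.0002, -0.0026],-0.007], [G,[-0.0, -0.0, 0.0],-0.0], [G,[-0.0, -0.0, 0.0],-0.0],
end [ 0.509 -0.26   0.088]
```

Request:
{"name": "servo_tool", "arguments": {
  "moves": [
    [140, [0.004, 0, -0.003], 0],
    [200, [0, 0, 0], 0],
    [255, [0, 0, 0], 0],
    [255, [0, 0, 0], 0],
    [255, [0, 0, 0], 0],
    [255, [0, 0, 0], 0],
    [255, [0, 0, 0], 0],
    [255, [0, 0, 0], 0]
  ],
  "newtons": 40
}}

```text
time: 3.58
tool_pos: [0.5124, -0.2601, 0.0956]
tcp_rot: [1.791, 2.566, 0.001]
wrist_force: [-0.1, -0.1, -0.6]
width: 0.178
```

```bash
python3 - <<'E'
from h import *
from workcell import bot
show()
for n in ["wrist","top"]:
    c=bot.read_camera(n);pickle.dump(c,open(f"pics/{n}3.pkl","wb"));cv2.imwrite(f"pics/{n}3.png",c["pixels"][:,:,::-1])
E
```

```text
t 3.58 p [ 0.5124 -0.2601  0.0956] x [-0.345  0.939 -0.01 ] y [0.939 0.345 0.008] z [ 0.011 -0.007 -1.   ] xdir 110.2 w 0.178 F [-0.1 -0.1 -0.6] q [-0.51  0.18  1.96 -0.    0.99 -0.86]
```

View pics/wrist3.png

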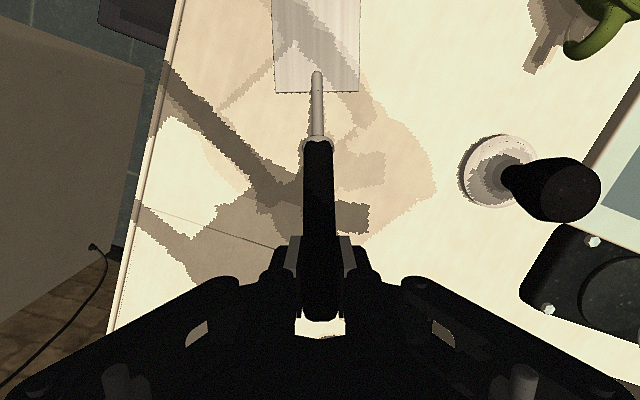

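```bash
python3 - <<'E'
from h import *
for f in ["top0","side0"]:
    c=pickle.load(open(f"pics/{f}.pkl","rb"))
    d=c["depth"];K=c["intrinsics"];vs,us=np.mgrid[0:400,0:640]
    pts=np.stack([(us-K[0,2])/K[0,0]*d,(vs-K[1,2])/K[1,1]*d,d],-1);w=(pts-c["t"])@c["R"];rgb=c["pixels"].astype(int)
    for n,b in [("mug",(.57,.70,-.14,0.0)),("tamper",(.58,.70,-.25,-.14))]:
        for lo,hi in [(.012,.03),(.03,.045),(.045,.09)]:
            m=(w[...,0]>b[0])&(w[...,0]<b[1])&(w[...,1]>b[2])&(w[...,1]<b[3])&(w[...,2]>lo)&(w[...,2]<hi)&(d>0)
            if m.sum(): print(f,n,lo,m.sum(),"x",np.percentile(w[m][:,0],[1,99]).round(3),"y",np.percentile(w[m][:,1],[1,99]).round(3),"zmax",w[m][:,2].max().round(3))
E
```

```text
top0 mug 0.012 209 x [0.619 0.7  ] y [-0.138 -0.005] zmax 0.03
top0 mug 0.03 63 x [0.602 0.66 ] y [-0.108 -0.025] zmax 0.044
top0 mug 0.045 126 x [0.6   0.663] y [-0.105 -0.021] zmax 0.058
top0 tamper 0.012 171 x [0.611 0.699] y [-0.213 -0.142] zmax 0.025
top0 tamper 0.045 133 x [0.618 0.651] y [-0.205 -0.17 ] zmax 0.087
side0 mug 0.012 185 x [0.61 0.7 ] y [-0.137 -0.006] zmax 0.03
side0 mug 0.03 94 x [0.602 0.66 ] y [-0.107 -0.02 ] zmax 0.045
side0 mug 0.045 151 x [0.6   0.663] y [-0.107 -0.02 ] zmax 0.06
side0 tamper 0.012 193 x [0.609 0.699] y [-0.213 -0.143] zmax 0.029
side0 tamper 0.03 4 x [0.627 0.637] y [-0.199 -0.189] zmax 0.035
side0 tamper 0.045 152 x [0.618 0.652] y [-0.207 -0.173] zmax 0.09
```

```bash
python3 - <<'E'
from h import *
plan((.5692,-.194,.107),95,8,.018)
E
```

```text
t 3.68 p [ 0.5124 -0.2602  0.0955] x [-0.345  0.939 -0.01 ] y [0.939 0.345 0.008] z [ 0.01  -0.007 -1.   ] xdir 110.2 w 0.178 F [-0.3 -0.6 -0.4] q [-0.51  0.18  1.96 -0.    0.99 -0.86]
[G,[0.009, 0.016, -0.002],0.12], [G,[0.01, 0.014, -0.002],0.12], [G,[0.012, 0.013, -0.003],0.025], [G,[0.013, 0.013, -0.002],-0.0], [G,[0.011, 0.011, -0.002],-0.0], [G,[-0.0002, 0.0003, -0.0003],-0.0], [G,[0.0, -0.0, -0.0],-0.0], [G,[0.0, -0.0, -0.0],-0.0],
end [ 0.5692 -0.194   0.107 ]
```

Lift first, then swing across.

Request:
{"name": "servo_tool", "arguments": {
  "moves": [
    [255, [0, 0, -0.01], 0],
    [255, [0.009, 0.016, -0.002], 0.09],
    [255, [0.01, 0.014, 0], 0.09],
    [255, [0.012, 0.013, 0], 0.085],
    [255, [0.013, 0.013, 0], 0],
    [255, [0.01, 0.01, 0], 0],
    [255, [0, 0, 0], 0],
    [255, [0, 0, 0], 0]
  ]
}}

```text
time: 4.35
tool_pos: [0.5696, -0.1941, 0.1124]
tcp_rot: [2.13, 2.289, 0.002]
wrist_force: [-0.7, -0.1, -0.6]
width: 0.179
```

```bash
cat >> h.py <<'E'
def snap(tag,names=("wrist","top","side")):
    from workcell import bot
    show()
    for n in names:
        c=bot.read_camera(n);pickle.dump(c,open(f"pics/{n}{tag}.pkl","wb"));im=c["pixels"][:,:,::-1]
        if n=="top": im=cv2.resize(im[140:240,230:390],None,fx=4.5,fy=4.5,interpolation=cv2.INTER_CUBIC)
        if n=="side": im=cv2.resize(im[130:280,260:400],None,fx=4,fy=4,interpolation=cv2.INTER_CUBIC)
        cv2.imwrite(f"pics/{n}{tag}.png",im)
E
python3 -c "
from h import *
snap('4')"
```

```text
t 4.35 p [ 0.5696 -0.1941  0.1124] x [-0.072  0.997 -0.01 ] y [0.997 0.072 0.011] z [ 0.012 -0.009 -1.   ] xdir 94.1 w 0.179 F [-0.7 -0.1 -0.6] q [-0.37  0.21  1.89 -0.01  1.03 -0.44]
```

View pics/wrist4.png

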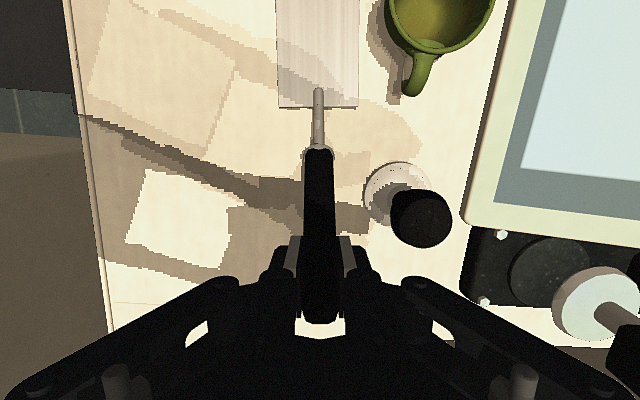

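View pics/side4.png

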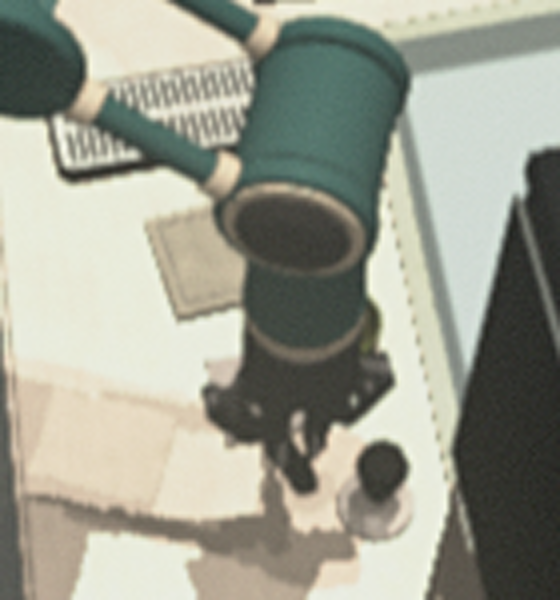

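View pics/top4.png

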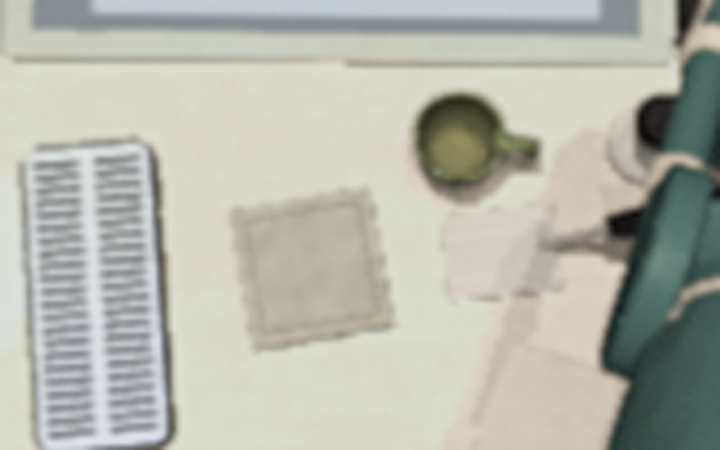

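```bash
cat >> h.py <<'E'
def cloud(c):
    d=c["depth"];K=c["intrinsics"];vs,us=np.mgrid[0:400,0:640]
    pts=np.stack([(us-K[0,2])/K[0,0]*d,(vs-K[1,2])/K[1,1]*d,d],-1);return (pts-c["t"])@c["R"]
E
python3 - <<'E'
from h import *
for t in ["2","3","4"]:
    c=pickle.load(open(f"pics/wrist{t}.pkl","rb"));w=cloud(c)
    print(t)
    for v in range(5,320,15):
        u=320 if v<140 else 318
        u = {"2":330,"3":318,"4":318}[t]
        print(v,w[v,u].round(4).tolist(),end="; ")
    print()
E
```

```text
2
5 [0.4489, -0.0817, 0.0013]; 20 [0.453, -0.0934, 0.0002]; 35 [0.4574, -0.1066, 0.0039]; 50 [0.4617, -0.1188, 0.0019]; 65 [0.4661, -0.1318, 0.0027]; 80 [0.4707, -0.145, 0.003]; 95 [0.4753, -0.1584, 0.0028]; 110 [0.4799, -0.1725, 0.0116]; 125 [0.4843, -0.1862, 0.0205]; 140 [0.4884, -0.1993, 0.0329]; 155 [0.4917, -0.2109, 0.0516]; 170 [0.4953, -0.2224, 0.0615]; 185 [0.4986, -0.233, 0.0731]; 200 [0.502, -0.2437, 0.0811]; 215 [0.5051, -0.2536, 0.0903]; 230 [0.508, -0.2631, 0.0988]; 245 [0.5108, -0.272, 0.1074]; 260 [0.5139, -0.2816, 0.1132]; 275 [0.5422, -0.3516, 0.0012]; 290 [0.5491, -0.3713, 0.0003]; 305 [0.5557, -0.3905, 0.0013]; 
3
5 [0.4635, -0.1285, 0.004]; 20 [0.4667, -0.1371, 0.0036]; 35 [0.47, -0.1461, 0.004]; 50 [0.4732, -0.155, 0.0032]; 65 [0.4768, -0.1646, 0.0051]; 80 [0.4805, -0.1749, 0.0126]; 95 [0.4841, -0.1847, 0.0202]; 110 [0.4875, -0.1942, 0.0283]; 125 [0.4908, -0.2032, 0.0375]; 140 [0.4936, -0.2111, 0.0536]; 155 [0.4964, -0.2188, 0.0616]; 170 [0.4991, -0.2262, 0.0679]; 185 [0.5016, -0.2333, 0.0741]; 200 [0.504, -0.24, 0.0805]; 215 [0.5064, -0.2464, 0.0864]; 230 [0.5087, -0.2527, 0.0913]; 245 [0.5105, -0.2579, 0.0984]; 260 [0.5126, -0.2636, 0.1032]; 275 [0.5144, -0.2686, 0.1089]; 290 [0.5165, -0.2743, 0.1126]; 305 [0.5183, -0.2792, 0.1172]; 
4
5 [0.5591, -0.0489, 0.0036]; 20 [0.5599, -0.0592, 0.0052]; 35 [0.5606, -0.0695, 0.0064]; 50 [0.5613, -0.0798, 0.0068]; 65 [0.5621, -0.0905, 0.0083]; 80 [0.5628, -0.1013, 0.0091]; 95 [0.5636, -0.1129, 0.0206]; 110 [0.5643, -0.1237, 0.0294]; 125 [0.5649, -0.1339, 0.0405]; 140 [0.5655, -0.1434, 0.051]; 155 [0.5659, -0.151, 0.0703]; 170 [0.5665, -0.1594, 0.0757]; 185 [0.5669, -0.1665, 0.0859]; 200 [0.5673, -0.1734, 0.0937]; 215 [0.5629, -0.1268, 0.2602]; 230 [0.5681, -0.1864, 0.1071]; 245 [0.5685, -0.1921, 0.1138]; 260 [0.5688, -0.1974, 0.1203]; 275 [0.5691, -0.2024, 0.1264]; 290 [0.5696, -0.2087, 0.1297]; 305 [0.5698, -0.2127, 0.1359];
```

Request:
{"name": "servo_tool", "arguments": {
  "moves": [
    [255, [0, 0, 0], 0],
    [255, [0, 0, 0], 0],
    [255, [0, 0, -0.006], 0],
    [255, [0, 0, -0.01], 0],
    [255, [0, 0, -0.01], 0],
    [255, [0, 0, -0.004], 0],
    [255, [0, 0, 0], 0],
    [255, [0, 0, 0], 0]
  ],
  "newtons": 120
}}

```text
time: 5.17
tool_pos: [0.5663, -0.1976, 0.146]
tcp_rot: [2.136, 2.283, -0.0]
wrist_force: [0.2, 0.9, -1.7]
width: 0.109
```

```bash
cat >> h.py <<'E'
def pitch(tag,take=True):
    from workcell import bot
    p,R=show()
    if take:
        c=bot.read_camera("wrist");pickle.dump(c,open(f"pics/wrist{tag}.pkl","wb"));cv2.imwrite(f"pics/wrist{tag}.png",c["pixels"][:,:,::-1])
    else: c=pickle.load(open(f"pics/wrist{tag}.pkl","rb"))
    w=cloud(c);d=c["depth"]
    x=R[:2,0]/np.linalg.norm(R[:2,0]); y=R[:2,1]/np.linalg.norm(R[:2,1])
    rel=w[...,:2]-p[:2]; a=rel@x; b=rel@y
    for nm,lo,hi,wd in [("blade",.075,.162,.022),("handle",-.03,.03,.004)]:
        m=(a>lo)&(a<hi)&(np.abs(b)<wd)&(d>0)&(w[...,2]>-.005)&(w[...,2]<p[2]+.06)
        if nm=="blade": m&=(np.abs(b)>.008)
        print(nm,m.sum(),end=" ")
        bins=np.arange(lo,hi,.01)
        for l in bins:
            k=m&(a>=l)&(a<l+.01)
            if k.sum()>3: print(f"{l+.005:.3f}:{np.median(w[...,2][k]):.4f}",end=" ")
        print()
E
python3 -c "
from h import *
pitch('5')"
```

```text
t 5.17 p [ 0.5663 -0.1976  0.146 ] x [-0.066  0.998 -0.011] y [0.998 0.066 0.01 ] z [ 0.011 -0.01  -1.   ] xdir 93.8 w 0.109 F [ 0.2  0.9 -1.7] q [-0.37  0.18  1.86 -0.01  1.09 -0.44]
blade 3605 0.080:0.0340 0.090:0.0317 0.100:0.0294 0.110:0.0273 0.120:0.0249 0.130:0.0227 0.140:0.0210 0.150:0.0005 0.160:0.0004 
handle 2205 -0.025:0.1712 -0.015:0.1661 -0.005:0.1536 0.005:0.1404 0.015:0.1271 0.025:0.1139
```

Request:
{"name": "servo_tool", "arguments": {
  "moves": [
    [255, [0, 0, 0], 0],
    [255, [0, 0, 0], 0],
    [255, [0, 0, 0], 0],
    [255, [0, 0, 0], 0],
    [255, [0, 0, 0], 0],
    [255, [0, 0, 0], 0],
    [255, [0, 0, 0], 0],
    [255, [0, 0, 0], 0]
  ]
}}

```text
time: 5.88
tool_pos: [0.5653, -0.1969, 0.1439]
tcp_rot: [2.138, 2.286, -0.002]
wrist_force: [0.4, -0.7, -2.2]
width: 0.11
```

```bash
python3 -c "
from h import *
pitch('6')"
```

```text
t 5.88 p [ 0.5653 -0.1969  0.1439] x [-0.067  0.998 -0.009] y [0.998 0.067 0.007] z [ 0.007 -0.009 -1.   ] xdir 93.8 w 0.11 F [ 0.4 -0.7 -2.2] q [-0.37  0.18  1.86 -0.01  1.09 -0.44]
blade 3532 0.080:0.0313 0.090:0.0290 0.100:0.0266 0.110:0.0243 0.120:0.0220 0.130:0.0197 0.140:0.0174 0.150:0.0006 0.160:0.0005 
handle 2215 -0.025:0.1692 -0.015:0.1642 -0.005:0.1516 0.005:0.1384 0.015:0.1246 0.025:0.1115
```

View pics/wrist6.png

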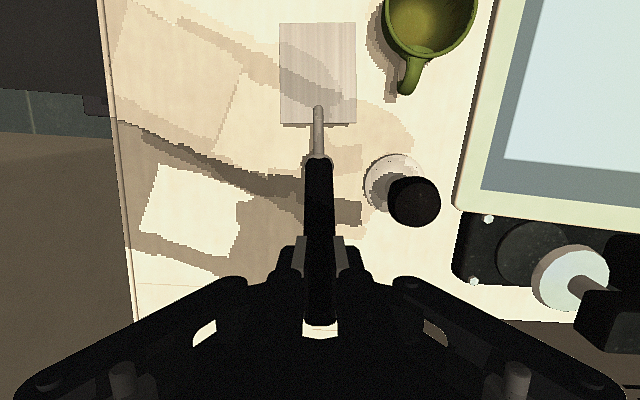

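Request:
{"name": "servo_tool", "arguments": {
  "moves": [
    [255, [0, 0, 0.012], 0],
    [255, [0, 0, 0.012], 0],
    [255, [0, 0, 0.012], 0],
    [255, [0, 0, 0.008], 0],
    [255, [0, 0, 0.005], 0],
    [255, [0, 0, 0.002], 0],
    [255, [0, 0, 0.001], 0],
    [255, [0, 0, 0], 0]
  ],
  "newtons": 20
}}

```text
time: 6.6
tool_pos: [0.5673, -0.1996, 0.0875]
tcp_rot: [2.134, 2.283, -0.003]
wrist_force: [-1.1, 0.8, 0.2]
width: 0.107
```

```bash
python3 -c "
from h import *
pitch('7')"
```

```text
t 6.6 p [ 0.5673 -0.1996  0.0875] x [-0.067  0.998 -0.013] y [0.998 0.067 0.01 ] z [ 0.011 -0.012 -1.   ] xdir 93.8 w 0.107 F [-1.1  0.8  0.2] q [-0.38  0.24  1.91 -0.01  0.98 -0.44]
blade 4172 0.080:0.0006 0.090:0.0014 0.100:0.0036 0.110:0.0041 0.120:0.0046 0.130:0.0052 0.140:0.0055 
handle 2071 -0.025:0.1086 -0.015:0.1035 -0.005:0.0961 0.005:0.0885 0.015:0.0810 0.025:0.0732
```

Request:
{"name": "servo_tool", "arguments": {
  "moves": [
    [120, [0, 0, 0], 0],
    [120, [0, 0, 0], 0],
    [120, [0, 0, 0], 0],
    [120, [0.012, 0, 0], 0],
    [120, [0.015, 0, 0.01], 0],
    [120, [0, 0, 0.012], 0],
    [120, [0, 0, 0.003], 0],
    [120, [0, 0, 0], 0]
  ]
}}

```text
time: 7.32
tool_pos: [0.5652, -0.1671, 0.0603]
tcp_rot: [2.136, 2.284, 0.001]
wrist_force: [0.8, -0.5, 0.3]
width: 0.53
```

```bash
python3 -c "
from h import *
pitch('8')"
```

```text
t 7.32 p [ 0.5652 -0.1671  0.0603] x [-0.067  0.998 -0.01 ] y [0.998 0.067 0.01 ] z [ 0.011 -0.009 -1.   ] xdir 93.8 w 0.53 F [ 0.8 -0.5  0.3] q [-0.33  0.25  1.95 -0.01  0.93 -0.39]
blade 4669 0.080:0.0031 0.090:0.0031 0.100:0.0032 0.110:0.0032 0.120:0.0031 0.130:0.0031 
handle 2559 -0.025:0.0932 -0.015:0.0863 -0.005:0.0777 0.005:0.0693 0.015:0.0610 0.025:0.0515
```

View pics/wrist8.png

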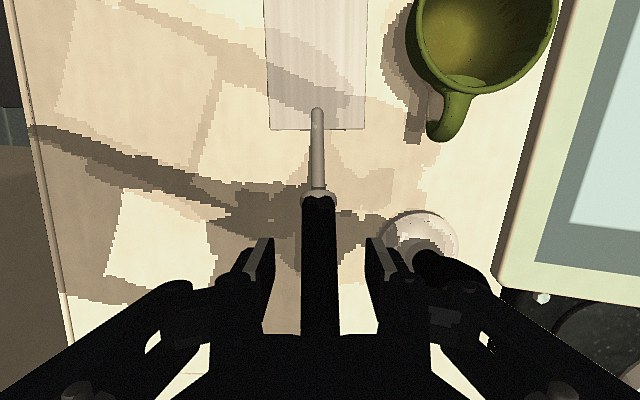

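Request:
{"name": "servo_tool", "arguments": {
  "moves": [
    [120, [0, 0, -0.003], 0],
    [180, [0, 0, 0], 0],
    [220, [0, 0, 0], 0],
    [255, [0, 0, 0], 0],
    [255, [0, 0, 0], 0],
    [255, [0, 0, 0], 0],
    [255, [0, 0, 0], 0],
    [255, [0, 0, 0], 0]
  ],
  "newtons": 60
}}

```text
time: 8.03
tool_pos: [0.5649, -0.168, 0.0638]
tcp_rot: [2.138, 2.283, 0.0]
wrist_force: [0.6, 0.6, -1.0]
width: 0.184
```

```bash
python3 -c "
from h import *
pitch('9')"
```

```text
t 8.03 p [ 0.5649 -0.168   0.0638] x [-0.066  0.998 -0.01 ] y [0.998 0.066 0.009] z [ 0.01  -0.009 -1.   ] xdir 93.8 w 0.184 F [ 0.6  0.6 -1. ] q [-0.33  0.25  1.95 -0.01  0.94 -0.39]
blade 4606 0.080:0.0033 0.090:0.0033 0.100:0.0032 0.110:0.0031 0.120:0.0032 0.130:0.0032 
handle 2535 -0.025:0.0943 -0.015:0.0865 -0.005:0.0781 0.005:0.0698 0.015:0.0613 0.025:0.0513
```

Request:
{"name": "servo_tool", "arguments": {
  "moves": [
    [255, [0, 0, 0], 0],
    [255, [0, 0, 0], 0],
    [255, [0, 0, -0.006], 0],
    [255, [0, 0, -0.01], 0],
    [255, [0, 0, -0.01], 0],
    [255, [0, 0, 0], 0],
    [255, [0, 0, 0], 0],
    [255, [0, 0, 0], 0]
  ],
  "newtons": 120
}}

```text
time: 8.75
tool_pos: [0.5653, -0.1682, 0.0935]
tcp_rot: [2.136, 2.282, 0.001]
wrist_force: [0.6, 0.3, -0.6]
width: 0.146
```

```bash
python3 -c "
from h import *
pitch('10')"
```

```text
t 8.75 p [ 0.5653 -0.1682  0.0935] x [-0.066  0.998 -0.011] y [0.998 0.066 0.011] z [ 0.012 -0.01  -1.   ] xdir 93.8 w 0.146 F [ 0.6  0.3 -0.6] q [-0.33  0.21  1.93 -0.01  0.99 -0.39]
blade 4545 0.080:0.0309 0.090:0.0305 0.100:0.0302 0.110:0.0300 0.120:0.0298 0.130:0.0295 
handle 2548 -0.025:0.1243 -0.015:0.1165 -0.005:0.1078 0.005:0.0988 0.015:0.0901 0.025:0.0794
```

Request:
{"name": "servo_tool", "arguments": {
  "moves": [
    [255, [0, -0.002, 0.01], 0],
    [255, [0.003, 0, 0.01], 0],
    [255, [0.003, 0, 0.005], 0],
    [255, [0.003, 0, 0.0015], 0],
    [255, [0.003, 0, 0.001], 0],
    [255, [0, 0, 0.0005], 0],
    [255, [0, 0, 0], 0],
    [255, [0, 0, 0], 0]
  ],
  "newtons": 20
}}

```text
time: 9.47
tool_pos: [0.5626, -0.1567, 0.0625]
tcp_rot: [2.134, 2.282, -0.003]
wrist_force: [-1.2, 0.4, 1.1]
width: 0.153
```

```bash
python3 -c "
from h import *
pitch('11'); snap('11b',('top','side'))"
```

```text
t 9.47 p [ 0.5626 -0.1567  0.0625] x [-0.067  0.998 -0.013] y [0.998 0.067 0.01 ] z [ 0.011 -0.013 -1.   ] xdir 93.8 w 0.153 F [-1.2  0.4  1.1] q [-0.31  0.24  1.96 -0.01  0.93 -0.37]
blade 4660 0.080:0.0035 0.090:0.0036 0.100:0.0038 0.110:0.0040 0.120:0.0042 0.130:0.0043 
handle 2539 -0.025:0.0923 -0.015:0.0847 -0.005:0.0766 0.005:0.0686 0.015:0.0605 0.025:0.0511 
t 9.52 p [ 0.5626 -0.1566  0.0625] x [-0.067  0.998 -0.013] y [0.998 0.067 0.01 ] z [ 0.011 -0.013 -1.   ] xdir 93.8 w 0.151 F [-2.  -0.   2.8] q [-0.31  0.24  1.96 -0.01  0.93 -0.37]
```

View pics/wrist11.png

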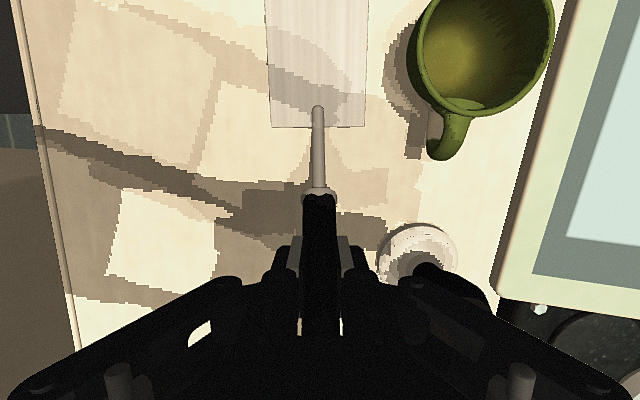

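View pics/top11b.png

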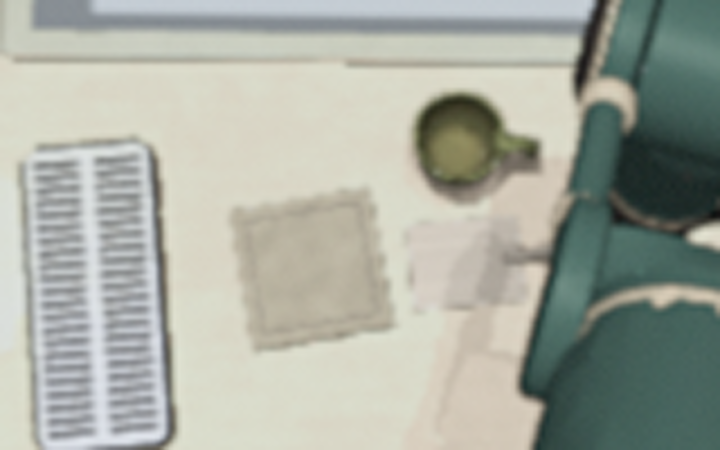

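Request:
{"name": "servo_tool", "arguments": {
  "moves": [
    [255, [0.006, 0, -0.001], 0],
    [255, [0.008, 0, -0.0001], 0],
    [255, [0.008, 0, -0.0001], 0],
    [255, [0.008, 0, -0.0001], 0],
    [255, [0.008, 0, -0.0001], 0],
    [255, [0.008, 0, -0.0001], 0],
    [255, [0.008, 0, -0.0001], 0],
    [255, [0.004, 0, 0], 0]
  ],
  "newtons": 30
}}

```text
time: 10.28
tool_pos: [0.5595, -0.0942, 0.0638]
tcp_rot: [2.132, 2.279, -0.001]
wrist_force: [0.8, -1.5, 0.9]
width: 0.153
```

```bash
python3 -c "
from h import *
pitch('12'); snap('12b',('top','side'))"
```

```text
t 10.28 p [ 0.5595 -0.0942  0.0638] x [-0.067  0.998 -0.016] y [0.998 0.067 0.014] z [ 0.015 -0.015 -1.   ] xdir 93.8 w 0.153 F [ 0.8 -1.5  0.9] q [-0.2   0.21  2.   -0.01  0.92 -0.26]
blade 4594 0.080:0.0032 0.090:0.0032 0.100:0.0033 0.110:0.0033 0.120:0.0034 0.130:0.0125 
handle 2510 -0.025:0.0940 -0.015:0.0865 -0.005:0.0778 0.005:0.0695 0.015:0.0613 0.025:0.0514 
t 10.33 p [ 0.5594 -0.0936  0.0636] x [-0.067  0.998 -0.015] y [0.998 0.067 0.013] z [ 0.014 -0.014 -1.   ] xdir 93.8 w 0.152 F [-1.1  0.7  0.3] q [-0.2   0.21  2.   -0.01  0.92 -0.26]
```

View pics/wrist12.png

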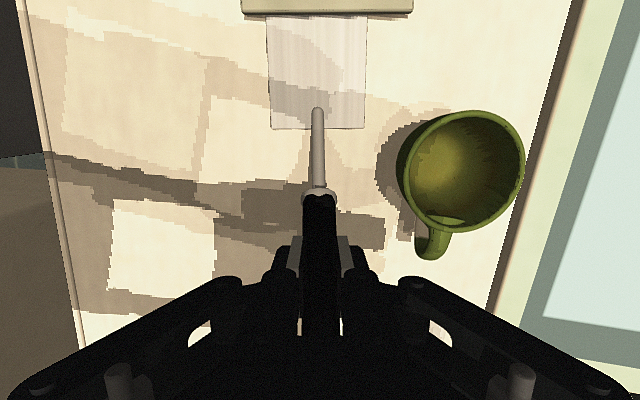

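View pics/top12b.png

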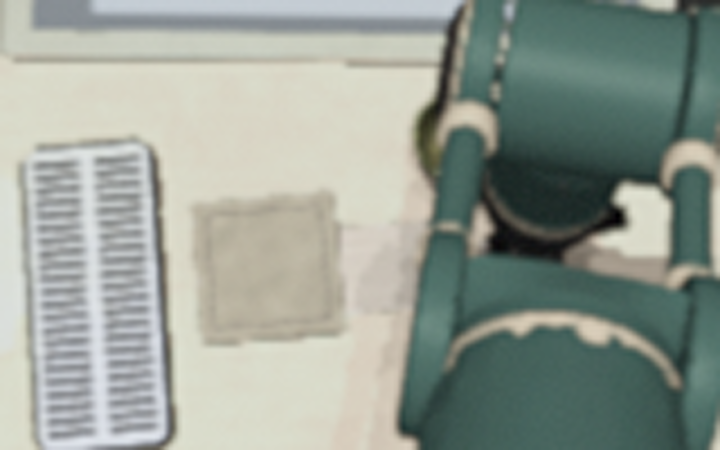

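Request:
{"name": "servo_tool", "arguments": {
  "moves": [
    [255, [0.006, 0, -0.0001], 0],
    [255, [0.006, 0, -0.0001], 0],
    [255, [0.005, 0, -0.0001], 0],
    [255, [0.003, 0, 0], 0],
    [255, [0.002, 0, 0], 0],
    [255, [0.002, 0, 0], 0],
    [255, [0.001, 0, 0], 0],
    [255, [0.001, 0, 0], 0]
  ]
}}

```text
time: 11.1
tool_pos: [0.5584, -0.0705, 0.0646]
tcp_rot: [2.127, 2.276, -0.007]
wrist_force: [-0.9, -5.5, 2.0]
width: 0.154
```

```bash
python3 -c "
from h import *
pitch('13'); snap('13b',('top','side'))"
```

```text
t 11.1 p [ 0.5584 -0.0705  0.0646] x [-0.068  0.997 -0.022] y [0.998 0.068 0.014] z [ 0.016 -0.021 -1.   ] xdir 93.9 w 0.154 F [-0.9 -5.5  2. ] q [-0.16  0.2   2.01 -0.02  0.92 -0.21]
blade 4595 0.080:0.0036 0.090:0.0035 0.100:0.0034 0.110:0.0033 0.120:0.0036 0.130:0.0127 
handle 2447 -0.025:0.0951 -0.015:0.0874 -0.005:0.0788 0.005:0.0704 0.015:0.0618 0.025:0.0518 
t 11.15 p [ 0.5584 -0.0705  0.0646] x [-0.068  0.997 -0.022] y [0.998 0.068 0.014] z [ 0.016 -0.021 -1.   ] xdir 93.9 w 0.153 F [ 0.2 -6.4  2.9] q [-0.16  0.2   2.01 -0.02  0.92 -0.21]
```

View pics/side13b.png

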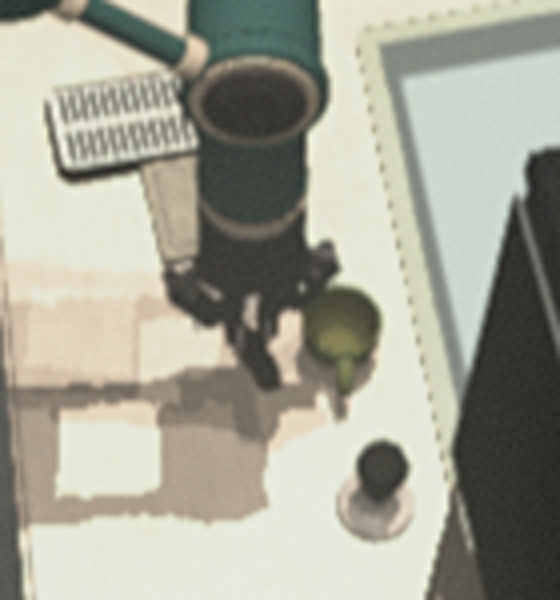

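View pics/top13b.png

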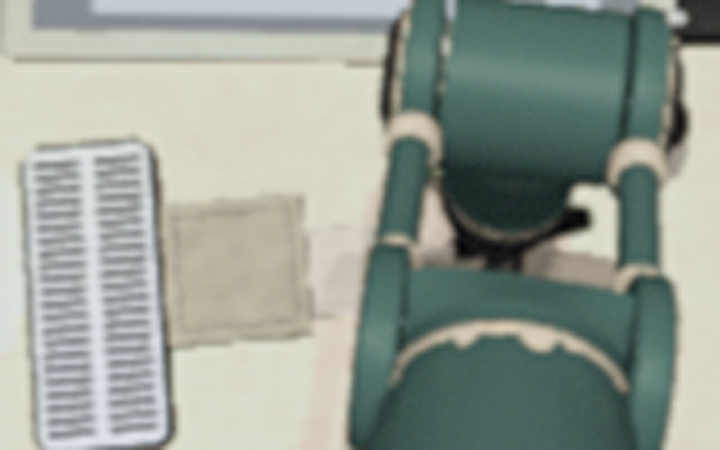

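View pics/wrist13.png

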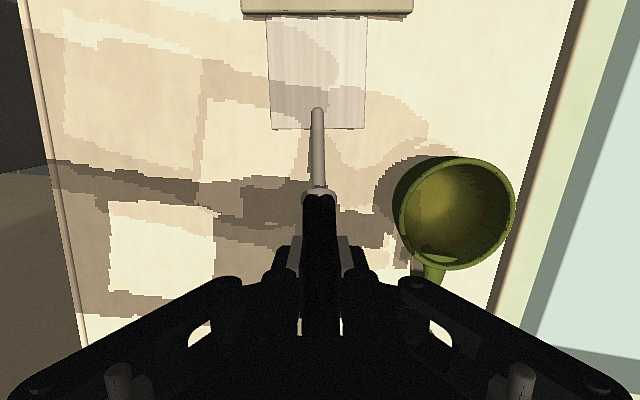

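```bash
python3 - <<'E'
import numpy as np
def g(phi,bias=0):
    f=np.radians(phi); zt=.08*np.sin(f)+.0025*np.cos(f); L=.084
    th=np.arcsin(max(0,(zt-.0035))/.086) if zt<.03 else np.arcsin(zt/.086)
    xn=-.007*np.sin(th)-.086*np.cos(th)
    hx=xn-.08*np.cos(f)+.0025*np.sin(f)
    return hx+L*np.cos(np.radians(135)+f),L*np.sin(np.radians(135)+f),np.degrees(th)
x0,z0,_=g(0)
for p in range(0,32,3):
    x,z,t=g(p);print(p,round(1e3*(x-x0),1),round(1e3*(z-z0),1),round(z,4),round(t,1))
E
```

```text
0 0.0 0.0 0.0594 0.0
3 -3.0 -3.2 0.0562 2.1
6 -5.5 -6.5 0.0529 4.9
9 -7.3 -10.0 0.0494 7.7
12 -8.6 -13.6 0.0457 10.4
15 -9.3 -17.4 0.042 13.2
18 -9.4 -21.3 0.0381 15.9
21 -7.9 -25.2 0.0342 21.1
24 -6.6 -29.3 0.0301 23.9
27 -4.7 -33.4 0.026 26.6
30 -2.2 -37.7 0.0217 29.4
```

```bash
python3 - <<'E'
from h import *
c=pickle.load(open("pics/wrist13.pkl","rb"));w=cloud(c);d=c["depth"];rgb=c["pixels"].astype(int)
p=np.array([.5584,-.0705,.0646]);x=np.array([-.068,.997]);y=np.array([.998,.068])
a=(w[...,:2]-p[:2])@x;b=(w[...,:2]-p[:2])@y;z=w[...,2]-p[2]
gp=(d>0)&(d<.25)&(z>-.03)&(b>0.005)&(np.abs(a)<.06)&(rgb.max(-1)<70)
for lo in np.arange(-.03,.1,.01):
    k=gp&(z>=lo)&(z<lo+.01)
    if k.sum()>20: print("grip z",lo.round(2),k.sum(),"b max",np.percentile(b[k],99).round(4),"a",np.percentile(a[k],[2,98]).round(3), "a max where b>.03:", (np.percentile(a[k&(b>.03)],98).round(3) if (k&(b>.03)).sum()>5 else None))
mg=(d>0)&(w[...,2]>.01)&(w[...,2]<.065)&(b>.02)&(b<.12)&(np.abs(a)<.1)&(rgb[...,1]>rgb[...,2]+40)
for lo in [.01,.02,.03,.04,.05]:
    k=mg&(w[...,2]>=lo)&(w[...,2]<lo+.01); 
    if k.sum()>10: print("mug z",lo,k.sum(),"b min",np.percentile(b[k],1).round(4),"a",np.percentile(a[k],[1,99]).round(3))
E
```

```text
grip z -0.03 1798 b max 0.1038 a [-0.015  0.043] a max where b>.03: 0.043
grip z -0.02 2129 b max 0.1047 a [-0.017  0.044] a max where b>.03: 0.044
grip z -0.01 340 b max 0.1032 a [-0.015  0.041] a max where b>.03: 0.042
grip z 0.0 101 b max 0.0088 a [-0.001  0.011] a max where b>.03: None
grip z 0.01 297 b max 0.0192 a [-0.013  0.011] a max where b>.03: None
grip z 0.02 477 b max 0.0192 a [-0.028  0.012] a max where b>.03: None
grip z 0.03 381 b max 0.0193 a [-0.028  0.012] a max where b>.03: None
grip z 0.04 533 b max 0.0262 a [-0.009  0.014] a max where b>.03: None
grip z 0.05 1543 b max 0.0392 a [-0.007  0.015] a max where b>.03: 0.015
grip z 0.06 3268 b max 0.0441 a [-0.007  0.014] a max where b>.03: 0.014
grip z 0.07 3693 b max 0.0504 a [-0.007  0.019] a max where b>.03: 0.014
grip z 0.08 5509 b max 0.0566 a [-0.005  0.019] a max where b>.03: 0.014
grip z 0.09 6493 b max 0.0613 a [0.006 0.021] a max where b>.03: 0.016
mug z 0.01 888 b min 0.0605 a [-0.01  0.03]
mug z 0.02 17 b min 0.0689 a [-0.011 -0.004]
mug z 0.04 21 b min 0.0611 a [-0.032 -0.012]
mug z 0.05 2017 b min 0.0444 a [-0.028  0.045]
```

Request:
{"name": "servo_tool", "arguments": {
  "moves": [
    [255, [-0.003, 0, 0.003], 0],
    [255, [-0.002, 0, 0.0033], 0],
    [255, [-0.0018, 0, 0.0035], 0],
    [255, [-0.0013, 0, 0.0036], 0],
    [255, [-0.0005, 0, 0.0038], 0],
    [255, [0, 0, 0.0038], 0],
    [255, [0, 0, 0], 0],
    [255, [0, 0, 0], 0]
  ],
  "newtons": 20
}}

```text
time: 11.92
tool_pos: [0.5614, -0.0825, 0.0526]
tcp_rot: [2.125, 2.276, -0.007]
wrist_force: [-1.8, 0.4, 7.1]
width: 0.154
```

```bash
python3 -c "
from h import *
pitch('14'); snap('14b',('top','side'))"
```

```text
t 11.92 p [ 0.5614 -0.0825  0.0526] x [-0.068  0.997 -0.023] y [0.998 0.069 0.015] z [ 0.017 -0.022 -1.   ] xdir 93.9 w 0.154 F [-1.8  0.4  7.1] q [-0.18  0.22  2.01 -0.02  0.9  -0.23]
blade 4935 0.080:0.0046 0.090:0.0062 0.100:0.0079 0.110:0.0096 0.120:0.0112 0.130:0.0121 
handle 2361 -0.025:0.0785 -0.015:0.0725 -0.005:0.0665 0.005:0.0607 0.015:0.0550 0.025:0.0488 
t 11.97 p [ 0.5614 -0.0825  0.0526] x [-0.069  0.997 -0.023] y [0.998 0.069 0.015] z [ 0.017 -0.022 -1.   ] xdir 93.9 w 0.155 F [-3.1  1.   7.6] q [-0.18  0.22  2.01 -0.02  0.9  -0.23]
```

View pics/wrist14.png

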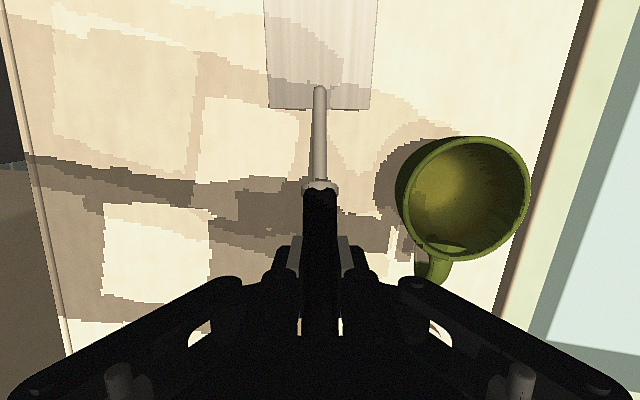

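View pics/top14b.png

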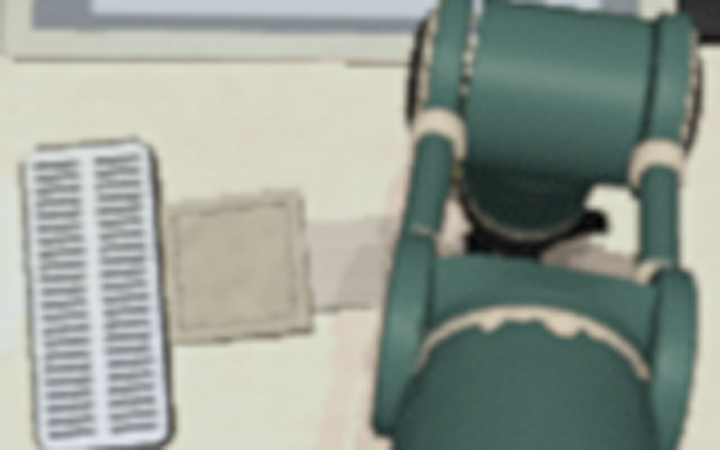

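Request:
{"name": "servo_tool", "arguments": {
  "moves": [
    [255, [0.001, 0, 0.005], 0],
    [255, [0.001, 0, 0.005], 0],
    [255, [0.001, 0, 0.005], 0],
    [255, [0.001, 0, 0.005], 0],
    [255, [0.0015, 0, 0.005], 0],
    [255, [0.0015, 0, 0.004], 0],
    [255, [0, 0, 0.002], 0],
    [255, [0, 0, 0.001], 0]
  ],
  "newtons": 20
}}

```text
time: 12.73
tool_pos: [0.5714, -0.0922, 0.0364]
tcp_rot: [2.097, 2.264, -0.016]
wrist_force: [-3.8, -1.0, 10.7]
width: 0.15
```

```bash
python3 -c "
from h import *
pitch('15'); snap('15b',('top',))"
```

```text
t 12.73 p [ 0.5714 -0.0922  0.0364] x [-0.076  0.996 -0.048] y [0.997 0.077 0.03 ] z [ 0.034 -0.045 -0.998] xdir 94.4 w 0.15 F [-3.8 -1.  10.7] q [-0.18  0.25  2.01 -0.05  0.85 -0.22]
blade 5349 0.080:0.0005 0.090:0.0046 0.100:0.0085 0.110:0.0125 0.120:0.0151 
handle 2130 -0.025:0.0576 -0.015:0.0543 -0.005:0.0510 0.005:0.0476 0.015:0.0442 0.025:0.0406 
t 12.78 p [ 0.5715 -0.0922  0.0365] x [-0.076  0.996 -0.048] y [0.997 0.077 0.03 ] z [ 0.034 -0.045 -0.998] xdir 94.4 w 0.15 F [-4.5 -0.7 10.8] q [-0.18  0.25  2.01 -0.05  0.85 -0.22]
```

View pics/wrist15.png

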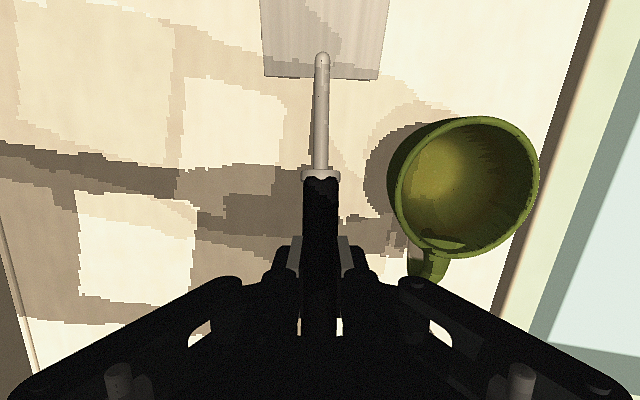

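View pics/top15b.png

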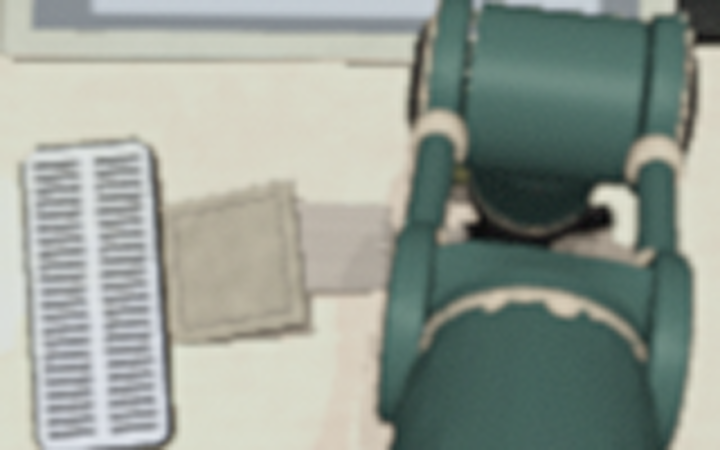

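Request:
{"name": "servo_tool", "arguments": {
  "moves": [
    [255, [0.002, -0.0015, 0.005], 0],
    [255, [0.002, -0.0015, 0.005], 0],
    [255, [0.002, -0.0015, 0.005], 0],
    [255, [0.0025, -0.0015, 0.005], 0],
    [255, [0.0025, -0.0015, 0.004], 0],
    [255, [0.001, 0, 0.002], 0],
    [255, [0, 0, 0.001], 0],
    [255, [0, 0, 0.001], 0]
  ],
  "newtons": 20
}}

```text
time: 13.5
tool_pos: [0.5686, -0.0845, 0.0096]
tcp_rot: [2.091, 2.257, -0.01]
wrist_force: [-2.5, -3.2, 7.7]
width: 0.153
```

```bash
python3 -c "
from h import *
pitch('16'); snap('16b',('top','side'))"
```

```text
t 13.5 p [ 0.5686 -0.0845  0.0096] x [-0.075  0.996 -0.052] y [0.996 0.077 0.039] z [ 0.043 -0.049 -0.998] xdir 94.3 w 0.153 F [-2.5 -3.2  7.7] q [-0.17  0.28  2.03 -0.06  0.78 -0.2 ]
blade 5979 0.080:0.0006 0.090:0.0006 0.100:0.0007 0.110:0.0057 
handle 1884 -0.025:0.0251 -0.015:0.0249 -0.005:0.0245 0.005:0.0241 0.015:0.0238 0.025:0.0234 
t 13.55 p [ 0.5685 -0.0845  0.0096] x [-0.075  0.996 -0.052] y [0.996 0.077 0.039] z [ 0.043 -0.049 -0.998] xdir 94.3 w 0.155 F [-1.7 -2.9  6.8] q [-0.17  0.28  2.03 -0.06  0.78 -0.2 ]
```

View pics/wrist16.png

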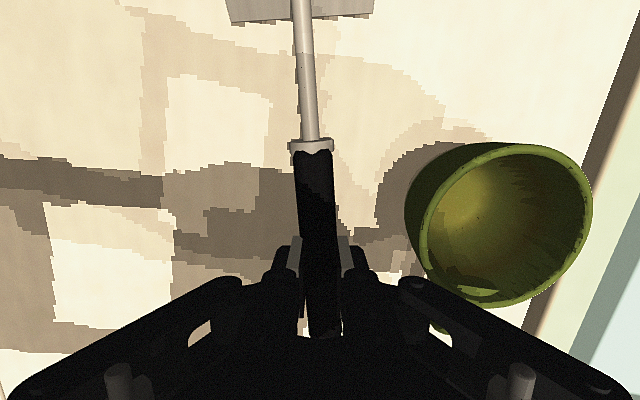

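View pics/side16b.png

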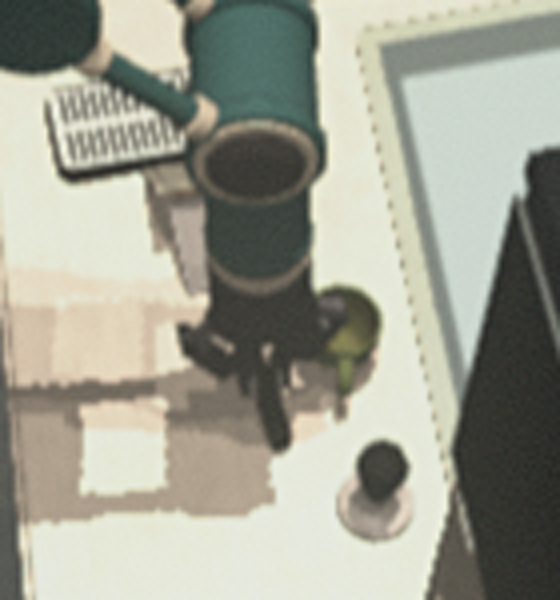

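View pics/top16b.png

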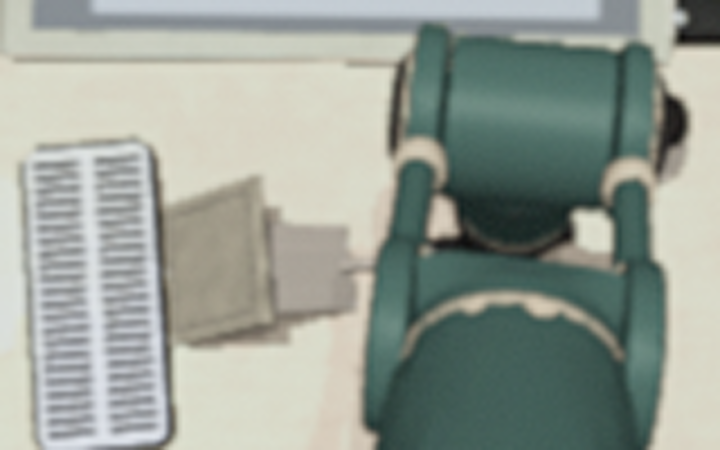

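Request:
{"name": "servo_tool", "arguments": {
  "moves": [
    [255, [0, 0, 0], 0],
    [255, [0, 0, 0], 0],
    [255, [0, 0, -0.002], 0],
    [255, [0.0035, 0, -0.0053], 0],
    [255, [0.0036, 0, -0.0053], 0],
    [255, [0.0045, 0, -0.0051], 0],
    [255, [0.005, 0, -0.005], 0],
    [255, [0, 0, 0], 0]
  ],
  "newtons": 120
}}

```text
time: 14.32
tool_pos: [0.5621, -0.063, 0.03]
tcp_rot: [2.097, 2.262, -0.016]
wrist_force: [0.6, -0.0, -2.1]
width: 0.15
```

```bash
python3 -c "
from h import *
pitch('17'); snap('17b',('top','side'))"
```

```text
t 14.32 p [ 0.5621 -0.063   0.03  ] x [-0.075  0.996 -0.049] y [0.997 0.076 0.031] z [ 0.035 -0.046 -0.998] xdir 94.3 w 0.15 F [ 0.6 -0.  -2.1] q [-0.13  0.24  2.04 -0.06  0.83 -0.17]
blade 5340 0.080:0.0006 0.090:0.0007 0.100:0.0008 0.110:0.0232 
handle 1883 -0.025:0.0461 -0.015:0.0456 -0.005:0.0451 0.005:0.0444 0.015:0.0438 0.025:0.0432 
t 14.37 p [ 0.5621 -0.0633  0.0297] x [-0.075  0.996 -0.049] y [0.997 0.077 0.031] z [ 0.035 -0.046 -0.998] xdir 94.3 w 0.15 F [-0.3  0.6 -1.9] q [-0.13  0.24  2.04 -0.06  0.83 -0.17]
```

View pics/wrist17.png

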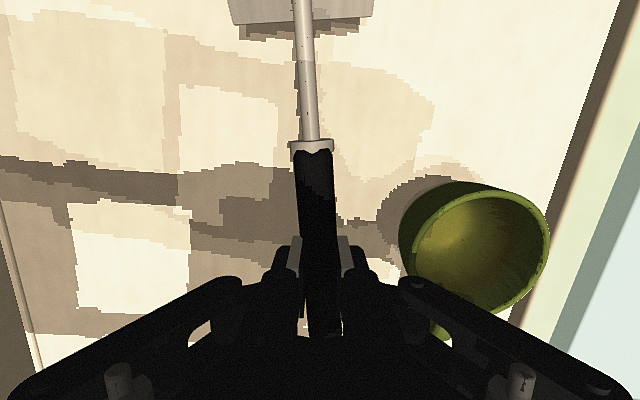

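View pics/side17b.png

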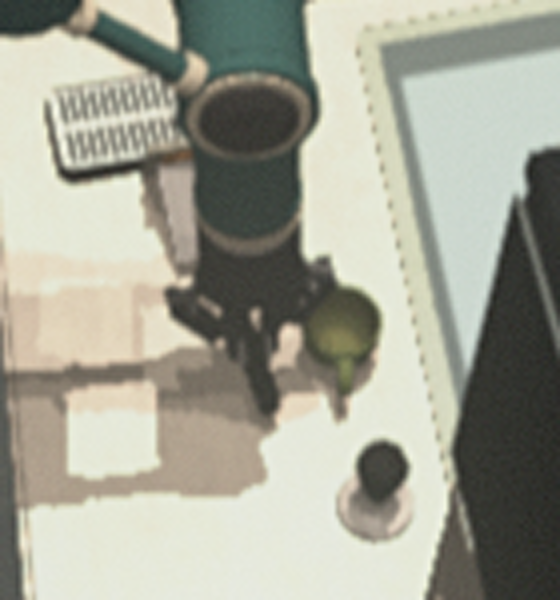

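View pics/top17b.png

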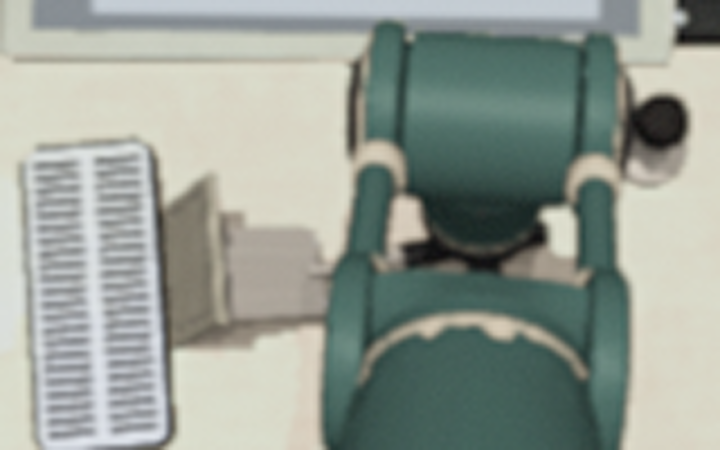

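Request:
{"name": "servo_tool", "arguments": {
  "moves": [
    [255, [0.0068, 0, -0.0054], 0],
    [255, [0.0068, 0, -0.0044], 0],
    [255, [0.0069, 0, -0.003], 0],
    [255, [0.0069, 0, -0.002], 0],
    [255, [0.007, 0, -0.0014], 0],
    [255, [0.006, 0, -0.0004], 0],
    [255, [0.003, 0, 0], 0],
    [255, [0, 0, 0], 0]
  ]
}}

```text
time: 15.13
tool_pos: [0.5569, -0.0145, 0.0448]
tcp_rot: [2.098, 2.263, -0.017]
wrist_force: [-0.3, -0.0, -1.0]
width: 0.154
```

```bash
python3 -c "
from h import *
pitch('18'); snap('18b',('top','side'))"
```

```text
t 15.13 p [ 0.5569 -0.0145  0.0448] x [-0.075  0.996 -0.048] y [0.997 0.076 0.029] z [ 0.033 -0.046 -0.998] xdir 94.3 w 0.154 F [-0.3 -0.  -1. ] q [-0.04  0.21  2.04 -0.06  0.86 -0.08]
blade 4995 0.080:0.0006 0.090:0.0007 0.100:0.0007 0.110:0.0378 0.120:0.0005 
handle 1888 -0.025:0.0609 -0.015:0.0603 -0.005:0.0597 0.005:0.0591 0.015:0.0586 0.025:0.0578 
t 15.18 p [ 0.5569 -0.0147  0.0447] x [-0.075  0.996 -0.048] y [0.997 0.076 0.029] z [ 0.033 -0.046 -0.998] xdir 94.3 w 0.157 F [ 0.8 -0.4 -1.7] q [-0.04  0.21  2.04 -0.06  0.86 -0.08]
```

View pics/side18b.png

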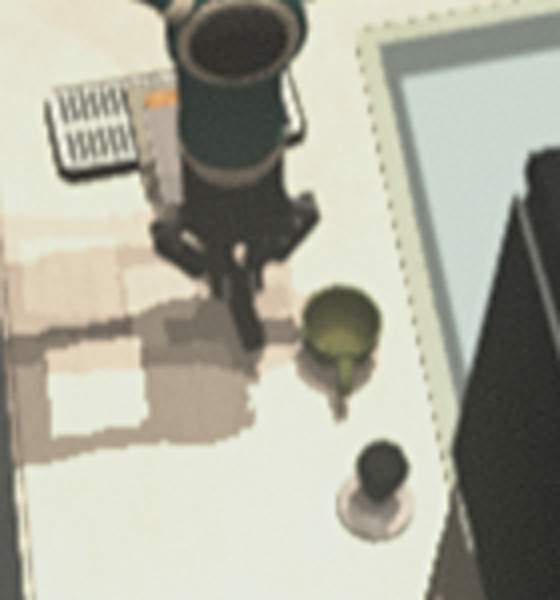

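View pics/top18b.png

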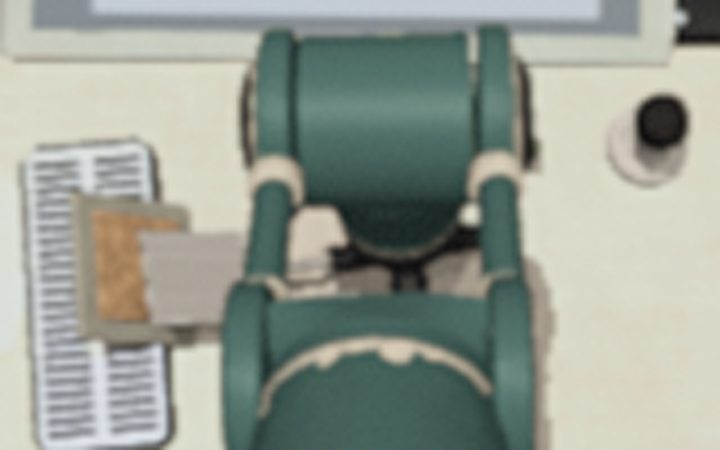

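Request:
{"name": "servo_tool", "arguments": {
  "moves": [
    [255, [-0.005, 0, -0.01], 0],
    [255, [-0.01, 0, -0.01], 0],
    [255, [-0.02, 0, 0], 0],
    [255, [-0.025, 0, 0], 0],
    [255, [-0.025, 0, 0], 0],
    [255, [-0.02, 0, 0], 0],
    [255, [-0.01, 0, 0], 0],
    [255, [0, 0, 0], 0]
  ]
}}

```text
time: 15.95
tool_pos: [0.5673, -0.1404, 0.079]
tcp_rot: [2.094, 2.257, -0.016]
wrist_force: [-0.1, 0.3, -1.2]
width: 0.151
```

```bash
python3 -c "
from h import *
pitch('19'); snap('19b',('top','side'))"
```

```text
t 15.95 p [ 0.5673 -0.1404  0.079 ] x [-0.074  0.996 -0.053] y [0.997 0.076 0.035] z [ 0.039 -0.05  -0.998] xdir 94.2 w 0.151 F [-0.1  0.3 -1.2] q [-0.26  0.2   1.98 -0.05  0.92 -0.31]
blade 4383 0.080:0.0007 0.090:0.0007 0.100:0.0008 0.110:0.0722 0.120:0.0005 
handle 1918 -0.025:0.0951 -0.015:0.0946 -0.005:0.0940 0.005:0.0933 0.015:0.0926 0.025:0.0920 
t 16.0 p [ 0.5674 -0.1396  0.079 ] x [-0.074  0.996 -0.052] y [0.997 0.076 0.035] z [ 0.039 -0.05  -0.998] xdir 94.2 w 0.154 F [ 0.6 -0.6 -1.3] q [-0.26  0.2   1.98 -0.05  0.92 -0.31]
```

View pics/wrist19.png

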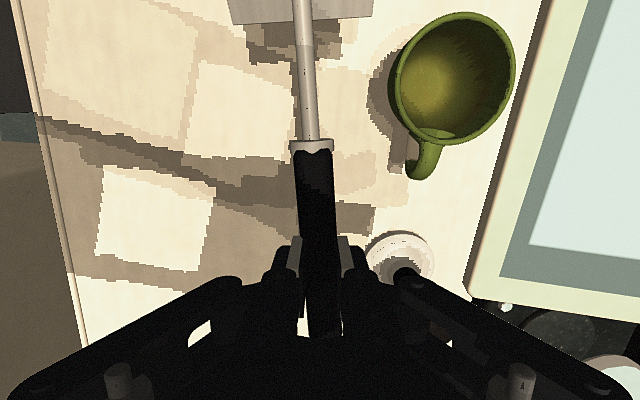

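View pics/side19b.png

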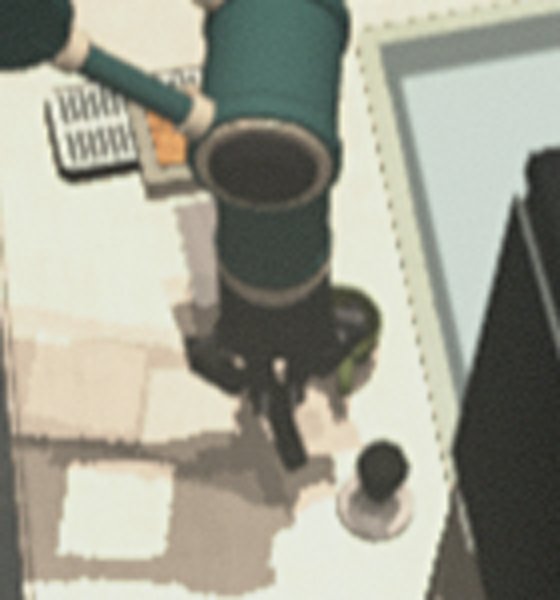

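View pics/top19b.png

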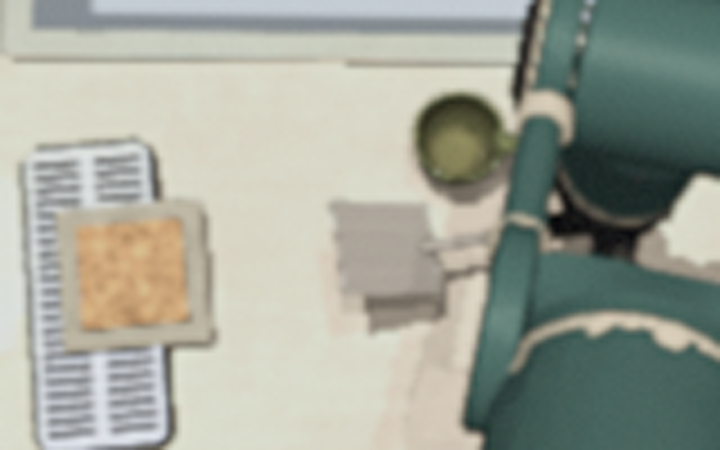

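```bash
cat > m.py <<'E'
from h import *
import sys
c=pickle.load(open(sys.argv[1],"rb"))
pts=eval(sys.argv[2])
p=np.array([ray(c,230+(a+.5)/4.5-.5,140+(b+.5)/4.5-.5,.025)[:2] for a,b in pts]);C=p.mean(0)
G=np.array([.5338,.1979]);t=np.radians(93.8);ex=np.array([np.cos(t),np.sin(t)]);ey=np.array([-ex[1],ex[0]])
print("sides",[np.linalg.norm(p[i]-p[(i+1)%4]).round(4) for i in range(4)],"C",C.round(4),"grille frame",((C-G)@ex).round(4),((C-G)@ey).round(4))
w=cloud(c);r=w[...,:2]-C;a=r@ex;b=r@ey
m=(abs(a)<.03)&(abs(b)<.03)&(c["depth"]>0)
A=np.c_[a[m],b[m],np.ones(m.sum())];k=np.linalg.lstsq(A,w[...,2][m],rcond=None)[0];print("plane slopes deg",np.degrees(k[:2]).round(2),"z",k[2].round(4),m.sum())
E
python3 m.py pics/top19b.pkl "[(60,212),(202,202),(213,343),(66,352)]"
```

```text
sides [np.float64(0.0975), np.float64(0.0986), np.float64(0.0994), np.float64(0.0974)] C [0.5436 0.1714] grille frame -0.0271 -0.0081
plane slopes deg [ 0.16 -0.2 ] z 0.0297 372
```

Request:
{"name": "servo_tool", "arguments": {
  "moves": [
    [255, [-0.015, -0.01, 0], 0],
    [255, [0, 0, 0], 0],
    [255, [0, 0, -0.02], 0],
    [255, [0, 0, -0.02], 0],
    [255, [0, 0, 0], 0],
    [255, [0, 0, 0], 0],
    [255, [0, 0, 0], 0],
    [255, [0, 0, 0], 0]
  ],
  "newtons": 20
}}

```text
time: 16.77
tool_pos: [0.5528, -0.1417, 0.1147]
tcp_rot: [2.091, 2.277, -0.017]
wrist_force: [-0.4, -0.2, -0.9]
width: 0.152
```

```bash
python3 -c "
from h import *
pitch('20')"
```

```text
t 16.77 p [ 0.5528 -0.1417  0.1147] x [-0.084  0.995 -0.044] y [0.996 0.085 0.026] z [ 0.029 -0.042 -0.999] xdir 94.8 w 0.152 F [-0.4 -0.2 -0.9] q [-0.27  0.14  1.97 -0.04  0.99 -0.34]
blade 3792 0.080:0.0007 0.090:0.0009 0.100:0.0009 0.110:0.1093 0.120:0.0005 0.130:0.0005 
handle 1890 -0.025:0.1307 -0.015:0.1303 -0.005:0.1297 0.005:0.1292 0.015:0.1286 0.025:0.1279
```

View pics/wrist20.png

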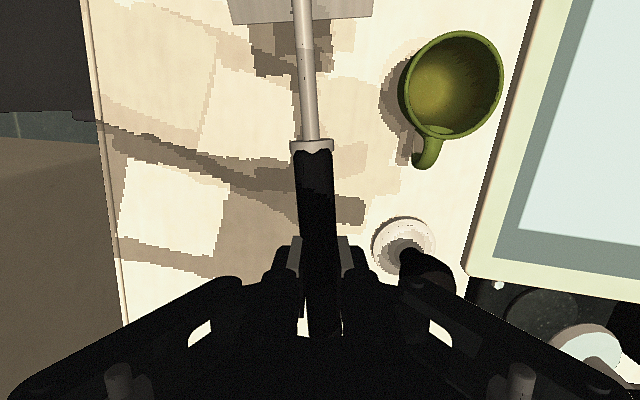

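Request:
{"name": "servo_tool", "arguments": {
  "moves": [
    [255, [-0.01, -0.015, 0.02], 0],
    [255, [-0.01, -0.015, 0.02], 0],
    [255, [0, 0, 0.02], 0],
    [255, [0, 0, 0.017], 0],
    [255, [0, 0, 0.01], 0],
    [255, [0, 0, 0.006], 0],
    [255, [0, 0, 0.003], 0],
    [255, [0, 0, 0.001], 0]
  ],
  "newtons": 20
}}

```text
time: 17.48
tool_pos: [0.5256, -0.1673, 0.0102]
tcp_rot: [2.092, 2.282, -0.018]
wrist_force: [-0.0, -1.4, 2.1]
width: 0.158
```

```bash
python3 -c "
from h import *
pitch('21')"
```

```text
t 17.48 p [ 0.5256 -0.1673  0.0102] x [-0.086  0.995 -0.042] y [0.996 0.087 0.023] z [ 0.026 -0.04  -0.999] xdir 94.9 w 0.158 F [-0.  -1.4  2.1] q [-0.33  0.24  2.07 -0.04  0.79 -0.39]
blade 5881 0.080:0.0005 0.090:0.0006 0.100:0.0006 0.110:0.0057 
handle 1874 -0.025:0.0258 -0.015:0.0254 -0.005:0.0251 0.005:0.0246 0.015:0.0243 0.025:0.0237
```

Request:
{"name": "servo_tool", "arguments": {
  "moves": [
    [200, [0, 0, 0], 0],
    [170, [0, 0, 0], 0],
    [150, [0, 0, 0], 0],
    [130, [0, 0, 0], 0],
    [120, [0, 0, -0.01], 0],
    [120, [0, 0, -0.02], 0],
    [120, [0, 0, -0.03], 0],
    [120, [0, 0, -0.03], 0]
  ]
}}

```text
time: 18.2
tool_pos: [0.5218, -0.162, 0.1026]
tcp_rot: [2.095, 2.285, -0.02]
wrist_force: [-0.0, 0.1, 1.5]
width: 0.53
```

```bash
python3 -c "
from h import *
pitch('22');snap('22b',('top','side'))"
```

```text
t 18.2 p [ 0.5218 -0.162   0.1026] x [-0.086  0.995 -0.039] y [0.996 0.087 0.018] z [ 0.022 -0.037 -0.999] xdir 95.0 w 0.53 F [-0.   0.1  1.5] q [-0.33  0.11  2.02 -0.03  0.97 -0.4 ]
blade 3760 0.080:0.0005 0.090:0.0006 0.100:0.0011 0.110:0.0031 0.120:0.0032 0.130:0.0032 0.140:0.0030 
handle 1486 -0.015:0.1127 -0.005:0.1132 0.005:0.1053 0.015:0.0970 0.025:0.0884 
t 18.25 p [ 0.5261 -0.1634  0.1099] x [-0.086  0.995 -0.043] y [0.996 0.087 0.028] z [ 0.032 -0.041 -0.999] xdir 94.9 w 0.53 F [ 1.6 -0.5  3.2] q [-0.33  0.11  2.02 -0.03  0.97 -0.4 ]
```

View pics/wrist22.png

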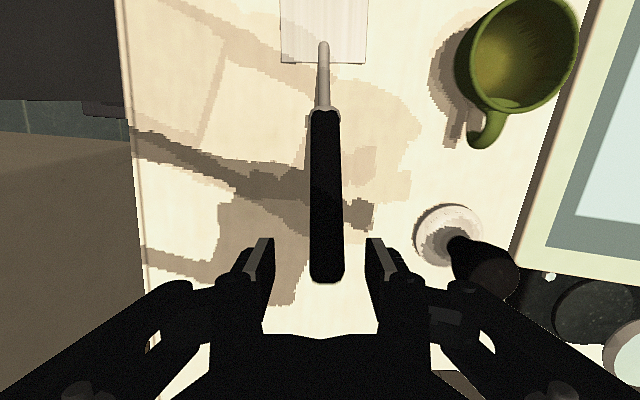

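The turner has fallen flat on the counter by itself: the wrist picture shows the blade level at the top and the handle free between the open jaws. I'll lift clear and check everything.

Request:
{"name": "servo_tool", "arguments": {
  "moves": [
    [120, [0, 0, -0.02], 0],
    [120, [0, 0, -0.04], 0],
    [120, [0, 0, -0.04], 0],
    [120, [-0.03, 0, -0.02], 0],
    [120, [-0.04, 0, 0], 0],
    [120, [-0.04, 0, 0], 0],
    [120, [-0.03, 0, 0], 0],
    [120, [0, 0, 0], 0]
  ]
}}

```text
time: 19.02
tool_pos: [0.5307, -0.2989, 0.2345]
tcp_rot: [2.084, 2.29, -0.019]
wrist_force: [0.3, 0.2, -0.1]
width: 0.526
```

```bash
python3 -c "
from h import *
snap('23',('wrist','top','side'))"
```

```text
t 19.02 p [ 0.5307 -0.2989  0.2345] x [-0.093  0.995 -0.041] y [0.995 0.094 0.021] z [ 0.025 -0.039 -0.999] xdir 95.4 w 0.526 F [ 0.3  0.2 -0.1] q [-0.54  0.11  1.77 -0.02  1.22 -0.63]
```

View pics/top23.png

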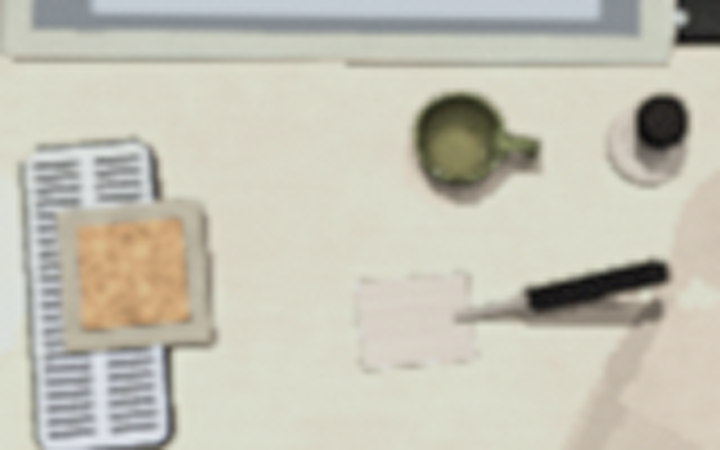

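View pics/wrist23.png

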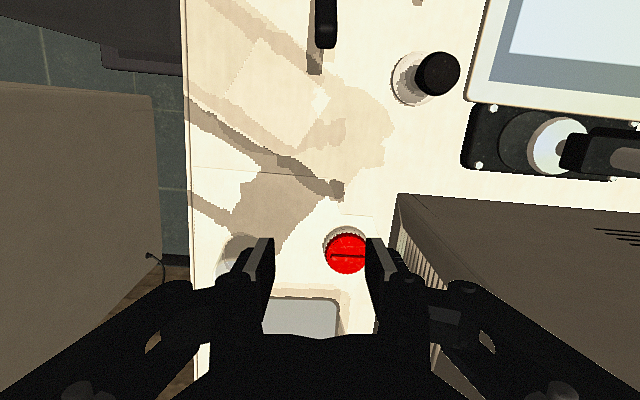

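View pics/side23.png

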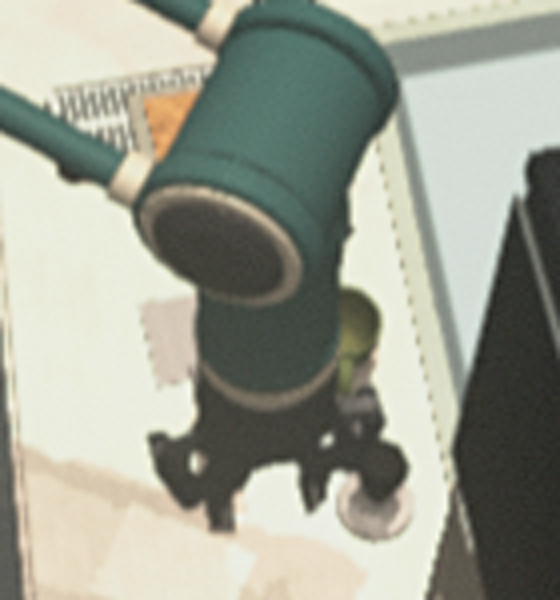

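```bash
python3 m.py pics/top23.pkl "[(60,212),(202,202),(213,343),(66,352)]"; python3 - <<'E'
from h import *
from workcell import bot
c=pickle.load(open("pics/top23.pkl","rb"));w=cloud(c)
z=[[w[140+int(v/4.5),230+int(u/4.5),2].round(4) for u in (370,400,430,460)] for v in (290,320,350)];print(np.array(z))
print(bot.finish_job())
E
```

```text
sides [np.float64(0.0975), np.float64(0.0986), np.float64(0.0994), np.float64(0.0974)] C [0.5436 0.1714] grille frame -0.0271 -0.0081
plane slopes deg [0.05 0.7 ] z 0.0296 377
[[-0.0005  0.0007  0.0007  0.0045]
 [ 0.0034  0.0011  0.0012  0.0085]
 [-0.001   0.0002  0.0025 -0.0004]]
the job is handed in; nothing more can be done
None
```

The coaster is on the drip grille, cork side up, and the turner stands released on the bare counter. I handed the job in at about 19 s; no verdict is reported.

**How it was done:**
- **Grip:** My first grip was too shallow and the blade drooped about 13°, so I set the turner down and gripped it deeper and lower on the handle.
- **Push:** I slid the blade's front edge under the rim and pushed the coaster flat until it was flush with the grille.
- **Tilt:** The moves can only turn the wrist about the vertical. I tipped the blade instead by pressing its back edge on the counter with a 20 N grip, which let the handle pivot in the jaws to about 37° nose-up.
- **Flip:** I then held it at 120 N, lifted and pushed, and the coaster went over onto the grille.
- **Release:** I lowered the turner and opened the jaws, and it settled onto its blade by itself.

**Last checks:**
- **Coaster:** Its centre is at about (-27, -8) mm in the grille's frame. Its upper side is at 29.7 mm and the tilt is under 1°.
- **Turner:** The blade measured level in the wrist camera after release. The last top-view depth readings on it were noisy by a few mm, so they add little.
- **Bystanders:** The mug and tamper look unmoved in the pictures. I did not re-measure the jigger, pitcher, tea glass or timer, and the arm did not work near them.
- **Gripper:** It was clear of everything at hand-in.

**Not directly confirmed:** The 55° tip-up was judged from the top picture, which showed the coaster at roughly 60° with the blade at about 36°. While pressing down, the arm drifted about 10 mm sideways and 10 mm back, and the tool tilted about 3°; I corrected part of the position drift.

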